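# Set the clasp rivet with the bench locking pliers

### The arm

A 6-joint arm with a two-finger parallel gripper is mounted at the origin on the work surface. World frame = base frame: x ahead of the robot, y to its left, z up, the work surface at z = 0. Lengths are in m, angles in degrees, forces in N, time in s.
With the tool pointing down it reaches from about 0.25 to 0.725 m from the base axis. Payload 9.7 kg.
Tool frame: the origin (TCP) lies on the centre line of the jaws, within the pads' length; the fingertips stand 19 mm ahead of it and the grasp point (between the pads) is the TCP; z points along the fingers, y is the direction in which the jaws open and shut (so a half turn about z gives the same grasp; the last joint's range is limited). The gripper opens to 85 mm and grips with 20 to 120 N. Pads are 22 mm wide; open, the fingers measure 114 mm over their backs; the gripper's body (76 mm by 85 mm) begins 54 mm behind the grasp point. The pads swing forward as they close: fully open they stand 13 mm farther back than shut.
Start: joints at [-66.635, 4.979, 10.078, 95.1, 0, 90], TCP at [0.218, -0.505, 0.25] pointing down, gripper open.
Joint ranges: [-179.16, 179.16], [-48.56, 103.87], [-65.8, 70.77], [-126.05, 130.52], [-82.76, 87.17], [-180, 180]. Speed limits (degrees/s): [127.2, 127.2, 147.25, 180, 180, 180].

### API

Orientations are given as [roll, pitch, yaw] about the fixed x, y, z axes, in that order (R = Rz(yaw) Ry(pitch) Rx(roll)).
In Python, from workcell import bot gives the robot as it stands.
- The arm moves only by the tool servo_tool, never from a script. Its argument "motion" is a list that holds one entry, the list of rows, each a list of 6 numbers: the shift along the tool's x, y, z in mm, then the turn, a rotation vector about the tool's x, y, z in rad. A call has 1 to 5 rows; each row shifts and turns the commanded pose from where the row before left it, along the tool's axes as they then stand; what a row does not reach is not made up. A row lasts 1/10 s, in which the tool goes at most 50 mm and 8.59 degrees, less where a joint would pass 70% of its speed; a pose out of reach is approached as far as the arm can. A call is refused whole if a number of a shift passes 50 or a number of a turn 0.15, either way. A call with a gripper value outside its range is refused whole. "gripper" is the finger opening in mm, from 0 to 85.4, set as the call begins (left out, the last holds). The fingers move at their own pace and stop on an object; "newtons" is the grip in N (left out, the last holds). Time passes only in rows, so rows that do not move let the fingers close. It gives the time, the measured TCP pose, the force and the opening at its end, in the units of the state.
- bot.get_obs(): the state, without advancing time (a new reading comes with each control period).
- bot.camera(name): name is "scene" or "top"; returns a dict with "color" (480x640x3 uint8, red, green, blue), "fx", "fy", "cx", "cy" (pixels), "R" (3x3) and "t" (3): a world point X has camera coordinates R X + t. Camera axes: x right, y down, z forward; pixel columns grow to the right and rows downward; lengths in m; the calibration is good to about 2 mm. A picture is of the moment at which its call begins. There is no depth.
- bot.job_done(): hands the job in, once; it reports no verdict.
Trained networks look in a picture, given as the dict that the camera call returned (one of the last four; its "shot" number tells which), for a name from the list of things; names that differ only in an ending like _2 or _b are one class to them, and where a whole thing is asked for, a point or a joint stands for the part that bears it (a point fixed in the world has none). Each returns a list of dicts, best first, with "confidence" (0 to 1); they miss things now and then, are a little off and sometimes report something else, mostly with a low value. They report only what shows in the picture. A call takes as long as a camera call. They do not tell look-alikes from the thing itself.
- bot.look_for(picture, label): "rect" ([left, top, width, height] in pixels, round what is visible of it).
The state is a dict: "time": time; "q": joint angles; "qd": joint speeds; "joint_efforts": joint torques, N m; "ee_pos": TCP position; "tcp_rot": TCP orientation; "wrist_force": force on the tool from outside, world axes, zero at the start; "torque": the same for the moment, N m; "opening": finger opening in m.
Only numpy, scipy, OpenCV 4.12 (cv2) and the standard library are available. Lean on these libraries where they do the work, as an engineer would, in place of code of your own. Each camera call takes 0.05 s, during which the arm holds its last target.

### The job

Slide the brass bag clasp along its guide until it is fully home against the end stop under the jaws and seat it there with a push of about 10 N. Press the pliers' upper handle down over centre, bear down on its stop with about 16 N, then let go: the pliers must stay locked on the rivet by themselves for a moment. Then flick the release lever beside the handles (do not pull the handle up) so that the pliers spring fully open, leaving the clasp home with its rivet driven; do not force anything, and leave the pot, mallet and awl alone.

Things in the scene. Friction and masses are not known exactly. Their poses are not given: they have to be found in the camera images.
- pliers: steel locking pliers bolted to the bench on a dark base plate 275 x 76 x 12 mm, fixed. Origin on the table under the jaw pivot. -x runs along the two handles, +x to the jaws, +y to the side the clasp is fed from, z up. Lower handle fixed, top 49 mm up; upper handle hinged at x = -67, z = 92 mm, swings in the x-z plane. Jaw nose 28 mm wide (y), under 110 mm high when open
- die (a point): middle of the guide's bed under the punch: x = 60 mm from the pliers' origin, 50 mm above the table; axes as the pliers'. The guide runs along y, 36 mm wide between rails 6 mm high, from the end stop (8 mm high) to the open mouth at y = 141 mm. The stop is set by hand, its face somewhere from y = -19 to -9 mm from here, so feel for it: at the stop the clasp's origin is within 5 mm of here
- clasp: loose brass plate, 34 (x) x 85 (y) x 4 mm, about 120 g, flat in the guide with 1 mm play a side, 25 to 55 mm from the die; axes as the pliers'. Origin on its underside below the rivet; spans y = -14 to 71 mm. An upright wire loop at y = 60 mm (8 mm thick in y, 32 mm wide, top 30 mm up) is there to push on. Slides home in -y with 1 N. Seat it with over 6 N; over 16 N (even a grip) spoils it
- rivet (a joint): how far the clasp's rivet is driven, m: 0 proud (12 mm copper head, its top 11 mm above the clasp's underside), 0.004 fully driven; it stays as driven. Only the pliers' punch drives it
- handle (a joint): upper handle, rad: 0 open, grows as pressed down; its slope above horizontal is 0.75 minus this. Dead centre 0.55; past it, it snaps to a hard stop screw (set by hand, met somewhere from 0.58 to 0.66) and stays locked if a rivet is in the jaws. At handle_pad the resistance peaks at about 10 N near 0.35, is nil at centre. Bear on the stop with over 12 N; over 25 N on the pliers is too much
- handle_pad (a point): where to press: top face of the upper handle's black grip, 105 mm from the hinge (grip from 60 to 145 mm, 22 mm wide, 16 mm thick; this face is 8 mm above the handle's axis, which passes through the hinge). x points along the handle to the hinge, z out of the face. It moves with the handle
- lever (a joint): release lever, rad: 0 at rest with its tab up; grows as the tab is pressed down, bottoms at 0.5 (tab about 24 mm lower), springs back. With the pliers locked the first 10 mm at the tab are slack, then it takes up to about 10 N and at 15 to 18 mm the pliers are thrown off centre; they open fully once the tab is let up
- lever_tab (a point): top face of the release lever's flat steel thumb tab, 26 (x) x 52 (y) x 6 mm, on the -y side: x = -169, y = -64 mm from the pliers' origin, 78 mm above the table at rest. The lever hinges 50 mm away in +x, 72 mm up
- pot: loose wooden pot, 64 mm across, 55 mm high; leave alone. Origin under its centre
- mallet: loose mallet lying on the -y side, 240 mm long; leave alone. Origin near its middle
- awl: loose awl, wooden handle, 160 mm long; leave alone. Origin near its middle
Things that resemble listed ones, but are neither listed nor needed, are in the scene too. Of the things shaped like the clasp, the brass one is meant.

How it is judged (in metres and radians):
On the way, in this order (a step that is already met when the one before it is completed fails the run):
1. the clasp is home and held against the stop with over 6 N, its rivet not yet driven (horizontal distance between clasp and die below 0.0065 m and contact force between clasp and the fingers above 6 N and z of clasp in the frame of die below 0.0025 m and value of joint handle below 0.1 rad and value of joint rivet below 0.001 m), for 0.1 s.
2. the handle is past centre and borne down on its stop with over 12 N (horizontal distance between clasp and die below 0.0065 m and value of joint handle above 0.57 rad and contact force between handle and the fingers above 12 N), for 0.1 s.
3. the pliers are locked over centre on the rivet and hold by themselves, nothing touching them (horizontal distance between clasp and die below 0.0065 m and value of joint handle above 0.57 rad and value of joint rivet above 0.003 m and contact force between pliers and the fingers below 0.3 N), for 0.3 s.
4. the release lever, pressed by the fingers, throws the handle off its lock, the handle itself untouched (value of joint handle between 0.3 and 0.57 rad and contact force between lever and the fingers above 0.3 N and contact force between handle and the fingers below 0.3 N).
At the end, for the whole second after the job is handed in: The clasp lies flat in the guide, its origin within 6.5 mm of the die (home), at rest, its rivet driven at least 3 mm, and the pliers are open (upper handle within 0.05 rad of fully open) (horizontal distance between clasp and die below 0.0065 m and z of clasp in the frame of die below 0.0025 m and value of joint handle below 0.05 rad and value of joint rivet above 0.003 m and linear speed of clasp below 0.02 m/s); the robot touches nothing.
It fails at once if the clasp pushed or squeezed with more than 16 N by the robot (contact force between clasp and the fingers above 16 N or contact force between clasp and the arm above 16 N).
It fails at once if the pliers, their handle or lever forced with more than 25 N (contact force between pliers and the fingers above 25 N or contact force between pliers and the arm above 25 N).
It fails at once if the pot moved by more than 20 mm (distance of pot from where it was at the start of the episode above 0.02 m).
It fails at once if the mallet moved by more than 20 mm (distance of mallet from where it was at the start of the episode above 0.02 m).
It fails at once if the awl moved by more than 20 mm (distance of awl from where it was at the start of the episode above 0.02 m).
It also fails if it takes over 67 s, if anything falls off the work surface, if the arm or the gripper's body presses on something with over 40 N, if the wrist force passes 120 N, or if a joint passes its speed limit or range.

## Working session

There is one attempt and no reset: what is moved stays moved. The work goes in short steps, Python scripts to look and compute and a tool call to move; the robot and the scene stay as the last step left them, time stands still between calls to the robot, and variables do not carry over. Pictures are saved under pics/ and viewed, and the job is handed in when it is done.

Besides the shell and the picture viewer there is one more tool, called after "Call:" as a command line: name --argument value ..., lists and objects as JSON in quotes. servo_tool: Moves the arm, as the interface text tells. Its arguments: {"type":"object","properties":{"motion":{"type":"array","items":{"type":"array","items":{"type":"array","items":{"type":"number"}}}},"gripper":{"type":"number"},"newtons":{"type":"number"}},"required":["motion"]}

```bash
ls; mkdir -p pics
python3 - <<'E'
from workcell import bot
import cv2,numpy as np
o=bot.get_obs();print(o)
for n in("scene","top"):
    p=bot.camera(n);cv2.imwrite(f"pics/{n}0.png",p["color"][:,:,::-1]);print(n,p["shot"],p["fx"],p["fy"],p["cx"],p["cy"],p["R"],p["t"])
    for l in("pliers","clasp","handle","lever","pot","mallet","awl","handle_pad","lever_tab","rivet"):
        try:print(l,[( [round(v) for v in d["rect"]],round(d["confidence"],2)) for d in bot.look_for(p,l)])
        except Exception as e:print(l,e)
E
```

```text
pics
{'time': 0.0, 'q': array([-6.66345280e+01,  5.01082281e+00,  1.00327746e+01,  9.50992392e+01,
        1.20874417e-04,  9.00002207e+01]), 'qd': array([ 0.03044484, -0.00500823, -0.09282527,  0.02605678, -0.01063848,
        0.06758604]), 'joint_efforts': array([ 2.78062789e-04, -5.20390248e+01,  4.64803934e+01,  1.64495234e-02,
       -1.57260155e-05, -8.35912140e-07]), 'ee_pos': array([ 0.21804358, -0.50470181,  0.24957067]), 'tcp_rot': array([-1.79922713e+02, -1.20576549e-04,  2.33652511e+01]), 'wrist_force': array([ 0.10280957, -0.52378688, -0.05346085]), 'torque': array([-0.04313001, -0.03769605, -0.01238777]), 'opening': 0.08521547592796025}
scene 1 587.0229562637228 587.0229562637228 315.9102580604564 232.85481162213532 [[ 0.87342107  0.48696162 -0.00200583]
 [ 0.31290038 -0.5643691  -0.76392465]
 [-0.37313401  0.66660025 -0.64530234]] [-0.46755837 -0.13622467  1.60972128]
pliers [([231, 186, 158, 131], 0.65)]
clasp [([454, 186, 20, 26], 0.88), ([287, 328, 42, 25], 0.84), ([346, 252, 33, 32], 0.83), ([288, 218, 28, 11], 0.66), ([106, 365, 48, 23], 0.65)]
handle [([261, 187,
[... 335 characters left out ...]
1638275292993 545.1638275292993 316.14853206564845 240.42500174077162 [[ 0.00493773 -0.99997101  0.00579567]
 [-0.99337519 -0.00557041 -0.11478109]
 [ 0.11481004 -0.00519051 -0.9933739 ]] [-0.11797098  0.59806274  1.29887779]
pliers [([272, 184, 75, 139], 0.72)]
clasp [([239, 285, 29, 30], 0.96), ([285, 193, 36, 23], 0.85), ([121, 156, 31, 29], 0.78), ([465, 305, 20, 34], 0.74)]
handle [([294, 238, 28, 68], 0.66)]
lever [([273, 187, 75, 134], 0.62), ([310, 284, 26, 35], 0.58)]
pot [([233, 231, 30, 28], 0.96)]
mallet [([366, 259, 43, 102], 0.57)]
awl [([215, 208, 10, 55], 0.91)]
handle_pad [([296, 238, 27, 70], 0.66)]
lever_tab [([310, 282, 28, 38], 0.7), ([273, 186, 73, 137], 0.31)]
rivet []
```

Run:
```python
import cv2
a=cv2.imread("pics/scene0.png");b=cv2.imread("pics/top0.png")
cv2.imwrite("pics/s_crop.png",cv2.resize(a[160:360,160:420],None,fx=3,fy=3,interpolation=cv2.INTER_CUBIC))
cv2.imwrite("pics/t_crop.png",cv2.resize(b[170:370,200:430],None,fx=3,fy=3,interpolation=cv2.INTER_CUBIC))
```

```text
(no output)
```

View pics/scene0.png

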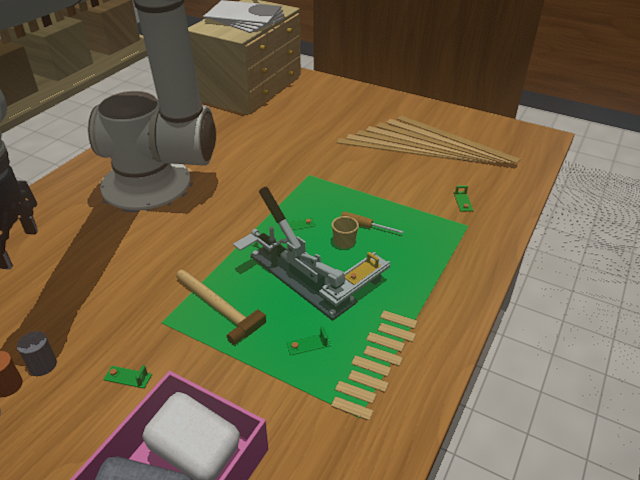

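View pics/s_crop.png

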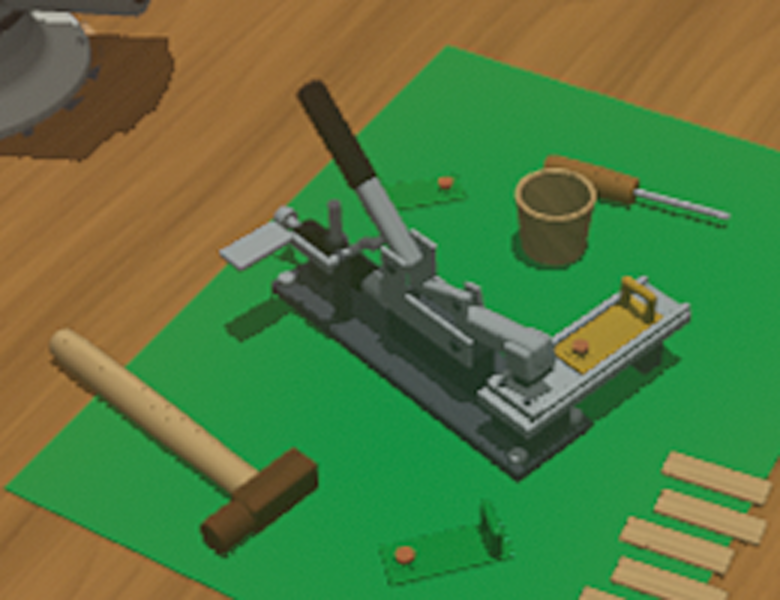

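View pics/t_crop.png

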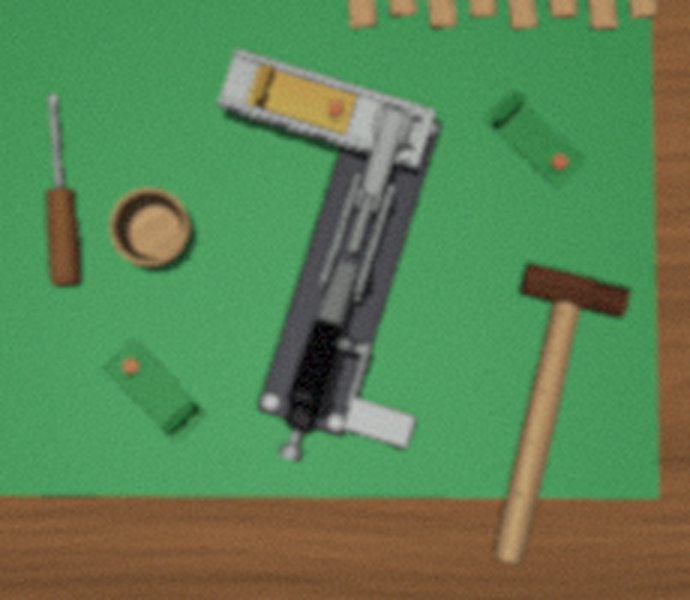

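The brass clasp is the one in the guide: scene (370,268), top (300,200). The look-alikes are the green ones: scene (308,342), (128,375), (463,198), (302,223). Next I'll take close crops to locate points for the pose fit.

Run:
```python
import cv2
a=cv2.imread("pics/scene0.png");b=cv2.imread("pics/top0.png")
def c(im,x,y,w,h,f,n):
    r=cv2.resize(im[y:y+h,x:x+w],None,fx=f,fy=f,interpolation=cv2.INTER_CUBIC)
    for i in range(0,w,10):
        cv2.putText(r,str(x+i),(i*f,8),0,.3,(255,255,255),1);cv2.line(r,(i*f,0),(i*f,h*f),(255,255,255) if i%50==0 else (150,150,150),1) if 0 else cv2.line(r,(i*f,10),(i*f,16),(255,255,255),1)
    for i in range(0,h,10):
        cv2.putText(r,str(y+i),(0,i*f+3),0,.3,(255,255,255),1);cv2.line(r,(18,i*f),(24,i*f),(255,255,255),1)
    cv2.imwrite(n,r)
c(b,265,180,90,70,8,"pics/t1.png")
c(b,270,235,80,90,6,"pics/t2.png")
c(a,225,180,100,80,8,"pics/s1.png")
c(a,310,240,90,75,8,"pics/s2.png")
```

```text
(no output)
```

View pics/t1.png

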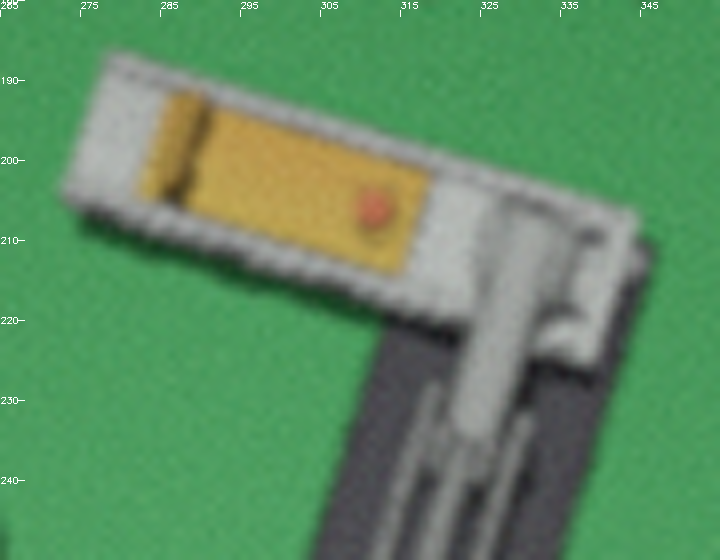

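View pics/t2.png

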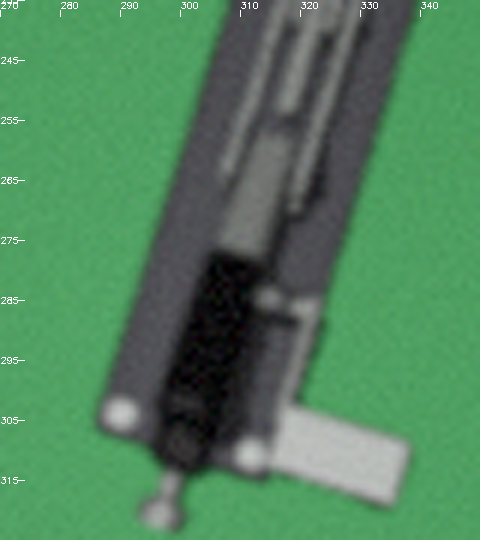

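View pics/s1.png

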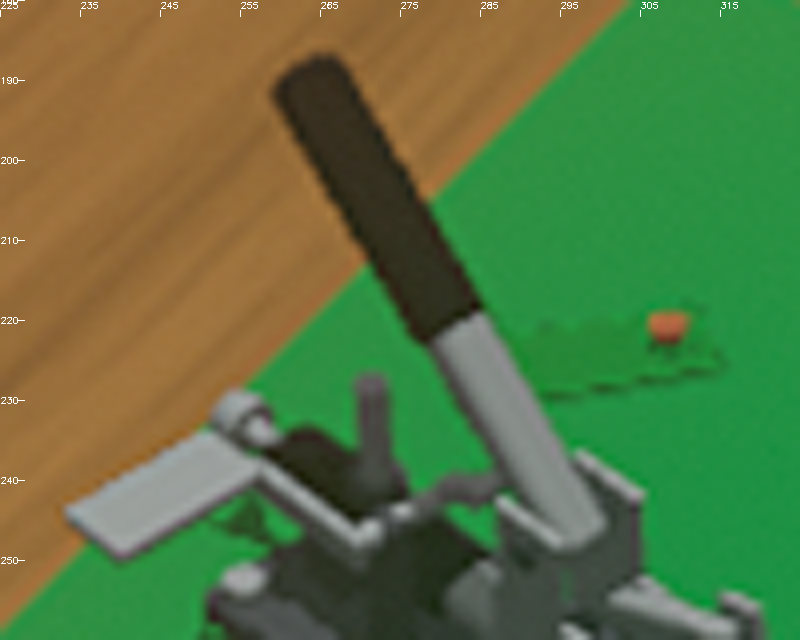

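View pics/s2.png

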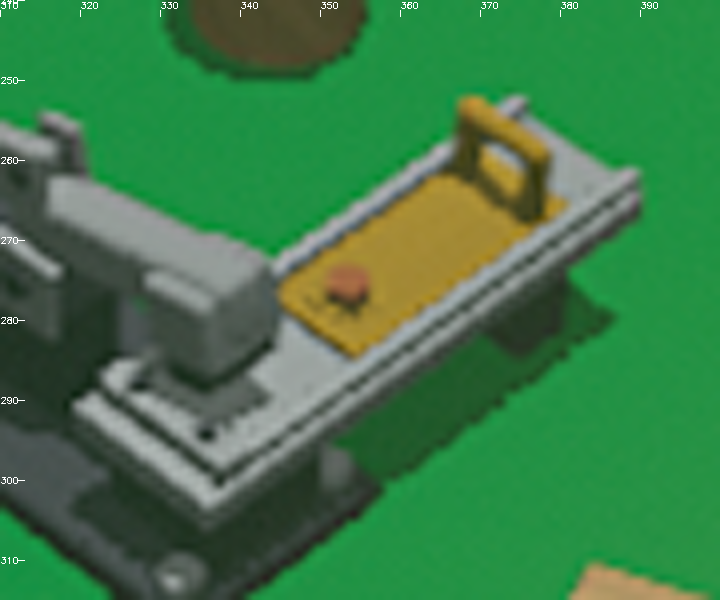

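```bash
cat > cal.py <<'E'
import numpy as np
S=dict(f=587.02296,cx=315.91026,cy=232.85481,R=np.array([[0.87342107,0.48696162,-0.00200583],[0.31290038,-0.5643691,-0.76392465],[-0.37313401,0.66660025,-0.64530234]]),t=np.array([-0.46755837,-0.13622467,1.60972128]))
T=dict(f=545.16383,cx=316.14853,cy=240.425,R=np.array([[0.00493773,-0.99997101,0.00579567],[-0.99337519,-0.00557041,-0.11478109],[0.11481004,-0.00519051,-0.9933739]]),t=np.array([-0.11797098,0.59806274,1.29887779]))
def proj(c,X):
    p=np.asarray(X)@c["R"].T+c["t"]; return c["f"]*p[...,:2]/p[...,2:]+[c["cx"],c["cy"]]
def W(p,pt):
    x,y,a=p[:3];c,s=np.cos(a),np.sin(a);pt=np.asarray(pt,float)
    return np.array([x+c*pt[0]-s*pt[1],y+s*pt[0]+c*pt[1],pt[2]])
E
cat > fit.py <<'E'
from cal import *
from scipy.optimize import least_squares
def obs(d,w):
    mm=1e-3
    o=[(T,(.060+w,.141,.056),(278.75,186.5)),(T,(.060-w,.141,.056),(272.75,204.4)),
    (T,(.077,d-.014,.054),(318.9,201.5)),(T,(.043,d-.014,.054),(315,214.4)),(T,(.060,d,.061),(311.9,206)),
    (T,(-.156,-.090,.078),(338.3,308.3)),(T,(-.182,-.090,.078),(335,319.7)),(T,(-.182,-.038,.078),(315.3,312.2)),(T,(-.156,-.038,.078),(318.3,302.2)),
    (S,(-.182,-.090,.078),(233.1,244)),(S,(-.156,-.090,.078),(240.25,249.3)),(S,(-.156,-.038,.078),(257.75,238.75)),(S,(-.182,-.038,.078),(251,233.75)),
    (S,(.077,d-.014,.054),(354.75,284)),(S,(.043,d-.014,.054),(344.75,276.25)),(S,(.060,d,.061),(353.5,274.4)),
    (S,(.060-w,.141,.056),(375,252.25)),(S,(.060+w,.141,.056),(389.75,261.25)),(S,(-.173,0,.191),(263,190))]
    return o
def res(p,full=0):
    r=[proj(c,W(p,m))-px for c,m,px in obs(p[3],p[4])]
    return np.array(r) if full else np.ravel(r)
best=min((least_squares(res,[.5,0,a,.04,.022],loss="soft_l1") for a in(-.3,0,.3)),key=lambda s:s.cost)
print(best.x,np.degrees(best.x[2]),best.cost);print(np.round(res(best.x,1),1).tolist())
p=best.x
for n,m in dict(origin=(0,0,0),die=(.06,0,.05),clasp=(.06,p[3],.05),loopface=(.06,p[3]+.064,.07),tab=(-.169,-.064,.078),hinge=(-.067,0,.092)).items():print(n,np.round(W(p,m),4))
E
python3 fit.py
```

```text
[ 0.61111896 -0.13084132 -0.31240461  0.04916416  0.02162887] -17.899465716106917 15.258348293024106
[[-0.5, -1.7], [-0.2, -3.0], [0.1, -1.4], [-0.4, -1.2], [-0.6, -1.6], [0.6, -0.2], [0.5, -0.9], [-1.0, -0.4], [-0.5, -1.1], [-1.9, -0.7], [-1.9, -0.3], [-0.8, -0.3], [-1.3, -0.8], [-0.5, 0.4], [-2.0, -0.2], [-0.3, 0.3], [-0.1, -0.6], [-0.3, 0.1], [-0.7, -2.8]]
origin [ 0.6111 -0.1308  0.    ]
die [ 0.6682 -0.1493  0.05  ]
clasp [ 0.6833 -0.1025  0.05  ]
loopface [ 0.703  -0.0416  0.07  ]
tab [ 0.4306 -0.1398  0.078 ]
hinge [ 0.5474 -0.1102  0.092 ]
```

```bash
sed -i 's/proj(c,W(p,m))-px for/proj(c,W(p,m))-np.array(px)+0.45 for/' fit.py; python3 fit.py
cat > h.py <<'E'
from cal import *
from workcell import bot
from scipy.spatial.transform import Rotation as Ro
import json,sys
P=np.array(json.load(open("pose.json")))
def st(): 
    o=bot.get_obs(); R=Ro.from_euler("xyz",o["tcp_rot"],degrees=True).as_matrix(); return o,R
def to(m,yaw=None):
    """m: target TCP in pliers frame (m)"""
    o,R=st(); w=W(P,m); d=R.T@(w-o["ee_pos"])*1000
    a,b=np.cos(P[2]),np.sin(P[2]);e=o["ee_pos"]-[P[0],P[1],0]
    print("t",round(o["time"],2),"tcp pliers mm",np.round([a*e[0]+b*e[1],-b*e[0]+a*e[1],e[2]],4)*1000,"rpy",np.round(o["tcp_rot"],1),"F",np.round(o["wrist_force"],2),"q",np.round(o["q"],0))
    print("target world",np.round(w,4),"shift tool mm",np.round(d,1))
    Rt=Ro.from_euler("xyz",[180,0,np.degrees(P[2])+90],degrees=True).as_matrix()
    print("turn tool rotvec to aligned",np.round(Ro.from_matrix(R.T@Rt).as_rotvec(),3))
E
python3 - <<'E'
import json,fit
json.dump(list(fit.best.x[:3]),open("pose.json","w"))
E
python3 -c "
from h import *
to((.06,.15,.25))"
```

```text
[ 0.61071354 -0.12981859 -0.31023249  0.04881978  0.02173229] -17.775012549101778 9.334118366619846
[[-0.6, -1.1], [-0.3, -2.3], [0.1, -0.7], [-0.3, -0.5], [-0.5, -1.0], [0.8, 0.4], [0.7, -0.3], [-0.8, 0.2], [-0.4, -0.5], [-1.5, -0.4], [-1.4, -0.0], [-0.4, -0.1], [-0.8, -0.6], [-0.1, 0.5], [-1.6, -0.0], [0.1, 0.4], [0.3, -0.6], [0.2, 0.1], [-0.3, -2.6]]
origin [ 0.6107 -0.1298  0.    ]
die [ 0.6678 -0.1481  0.05  ]
clasp [ 0.6828 -0.1016  0.05  ]
loopface [ 0.7023 -0.0407  0.07  ]
tab [ 0.4302 -0.1392  0.078 ]
hinge [ 0.5469 -0.1094  0.092 ]
[ 0.61071354 -0.12981859 -0.31023249  0.04881978  0.02173229] -17.775012549101778 9.334118366619846
[[-0.6, -1.1], [-0.3, -2.3], [0.1, -0.7], [-0.3, -0.5], [-0.5, -1.0], [0.8, 0.4], [0.7, -0.3], [-0.8, 0.2], [-0.4, -0.5], [-1.5, -0.4], [-1.4, -0.0], [-0.4, -0.1], [-0.8, -0.6], [-0.1, 0.5], [-1.6, -0.0], [0.1, 0.4], [0.3, -0.6], [0.2, 0.1], [-0.3, -2.6]]
origin [ 0.6107 -0.1298  0.    ]
die [ 0.6678 -0.1481  0.05  ]
clasp [ 0.6828 -0.1016  0.05  ]
loopface [ 0.7023 -0.0407  0.07  ]
tab [ 0.4302 -0.1392  0.078 ]
hinge [ 0.5469 -0.1094  0.092 ]
t 1.1 tcp pliers mm [-259.3 -477.   250.3] rpy [-180.     0.    23.4] F [ 0.37 -0.2   0.57] q [-67.   5.  10.  95.  -0.  90.]
target world [ 0.7136 -0.0053  0.25  ] shift tool mm [ 6.530e+02 -2.621e+02  3.000e-01]
turn tool rotvec to aligned [-0.    -0.    -0.853]
```

Call:
servo_tool --motion '[[[0,0,0,0,0,-0.142],[0,0,0,0,0,-0.142],[0,0,0,0,0,-0.142],[0,0,0,0,0,-0.142],[0,0,0,0,0,-0.142]]]' --gripper 0 --newtons 40

```text
time: 1.6
ee_pos: [0.2181, -0.5049, 0.2503]
tcp_rot: [180.0, 0.0, 64.4]
wrist_force: [0.8, -0.5, -0.6]
opening: 0.0124
```

Call:
servo_tool --motion '[[[0,0,0,0,0,-0.142],[0,0,0,0,0,0]]]'

```text
time: 1.8
ee_pos: [0.2181, -0.5049, 0.2503]
tcp_rot: [180.0, 0.0, 72.3]
wrist_force: [-0.4, 0.3, 0.6]
opening: -0.0004
```

```bash
python3 -c "
from h import *
to((.06,.138,.25))"
```

```text
t 1.8 tcp pliers mm [-259.3 -477.   250.3] rpy [180.    0.   72.3] F [-0.43  0.33  0.56] q [-67.   5.  10.  95.   0.  41.]
target world [ 0.71   -0.0167  0.25  ] shift tool mm [6.146e+02 3.201e+02 3.000e-01]
turn tool rotvec to aligned [0.    0.    0.001]
```

Call:
servo_tool --motion '[[[20,20,0,0,0,0],[40,30,0,0,0,0],[40,30,0,0,0,0],[40,30,0,0,0,0],[40,30,0,0,0,0]]]'

```text
time: 2.3
ee_pos: [0.4078, -0.3751, 0.2505]
tcp_rot: [180.0, 0.0, 71.9]
wrist_force: [0.3, -0.5, 0.7]
opening: 0.0004
```

Call:
servo_tool --motion '[[[40,30,0,0,0,0],[40,30,0,0,0,0],[40,30,0,0,0,0],[40,30,0,0,0,0],[40,30,0,0,0,0]]]'

```text
time: 2.8
ee_pos: [0.612, -0.2303, 0.2504]
tcp_rot: [180.0, 0.0, 71.9]
wrist_force: [1.0, -1.1, 0.7]
opening: 0.0002
```

Call:
servo_tool --motion '[[[40,15,0,0,0,0],[40,5,0,0,0,0],[40,0,0,0,0,0],[40,0,0,0,0,0],[40,0,0,0,0,0]]]'

```text
time: 3.3
ee_pos: [0.6911, -0.046, 0.2501]
tcp_rot: [-180.0, 0.0, 71.9]
wrist_force: [0.4, -0.6, 0.7]
opening: -0.0001
```

```bash
python3 -c "
from h import *
to((.06,.138,.25))"
```

```text
t 3.3 tcp pliers mm [ 51.  104.4 250.1] rpy [-180.     0.    71.9] F [ 0.41 -0.59  0.67] q [ -4.  27.  36. 100.  -0. 104.]
target world [ 0.71   -0.0167  0.25  ] shift tool mm [33.6  8.8  0.1]
turn tool rotvec to aligned [-0.     0.    -0.006]
```

Call:
servo_tool --motion '[[[34,9,0,0,0,0],[0,0,40,0,0,0],[0,0,40,0,0,0],[0,0,30,0,0,0],[0,0,20,0,0,0]]]'

```text
time: 3.8
ee_pos: [0.7088, -0.0177, 0.117]
tcp_rot: [-179.8, 0.1, 71.9]
wrist_force: [1.2, 1.4, 0.0]
opening: -0.0004
```

```bash
cat > snap.py <<'E'
import sys,cv2
from h import *
# usage: snap.py name cam x y w h f [marks]
n,c=sys.argv[1:3];x,y,w,h,f=map(int,sys.argv[3:8])
p=bot.camera(c);im=np.ascontiguousarray(p["color"][:,:,::-1]);np.save("last.npy",im)
r=cv2.resize(im[y:y+h,x:x+w],None,fx=f,fy=f,interpolation=cv2.INTER_CUBIC)
for i in range(0,w,10): cv2.putText(r,str(x+i),(i*f,8),0,.3,(255,255,255),1)
for i in range(0,h,10): cv2.putText(r,str(y+i),(0,i*f+3),0,.3,(255,255,255),1)
cam={"scene":S,"top":T}[c]
o,R=st()
tip=o["ee_pos"]+R@[0,0,.019]
def mark(X,col):
    u=proj(cam,X)-[x,y]; u=(u+.5)*f-.5; cv2.drawMarker(r,tuple(int(v) for v in u),col,0,10,1)
mark(tip,(0,0,255))
for a in sys.argv[8:]: mark(W(P,[float(v)/1000 for v in a.split(",")]),(255,0,255))
cv2.imwrite(f"pics/{n}.png",r)
to((.06,.138,.25))
E
python3 snap.py a1 scene 310 190 90 75 8 60,109,80 60,0,50
```

```text
t 3.85 tcp pliers mm [ 58.4 136.4 114.1] rpy [-1.796e+02  1.000e-01  7.190e+01] F [ 0.43  0.29 -3.12] q [ -1.  27.  22.  85.   0. 107.]
target world [ 0.71   -0.0167  0.25  ] shift tool mm [   1.4    0.7 -135.9]
turn tool rotvec to aligned [-0.006  0.002 -0.005]
```

View pics/a1.png

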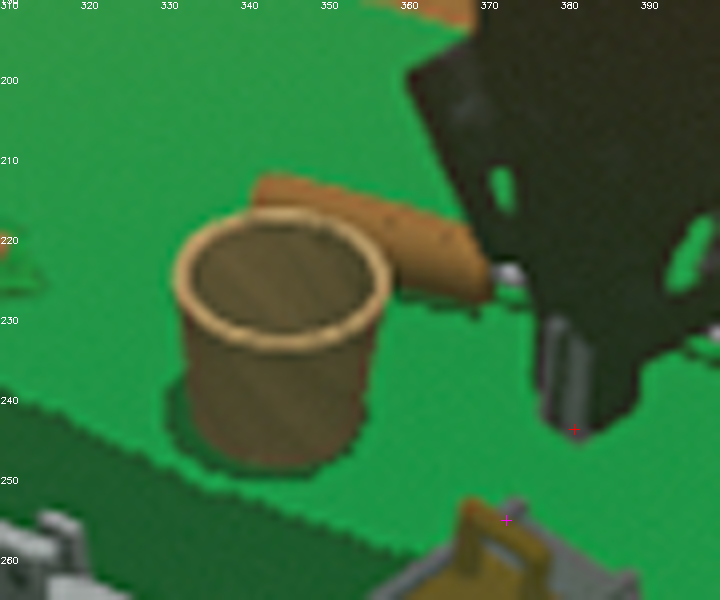

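Call:
servo_tool --motion '[[[1,1,10,0,0,0],[0,0,10,0,0,0],[0,0,6,0,0,0],[0,0,0,0,0,0]]]'

```text
time: 4.25
ee_pos: [0.7109, -0.0173, 0.0938]
tcp_rot: [-180.0, 0.0, 72.1]
wrist_force: [0.4, 0.0, -0.7]
opening: 0.0003
```

```bash
python3 snap.py a2 scene 320 220 90 75 8 60,109,80 60,0,50
python3 snap.py a3 top 255 170 90 70 8 60,109,80 60,0,50
```

```text
t 4.3 tcp pliers mm [ 61.2 137.7  94.5] rpy [180.   -0.   72.2] F [-0.29  0.43  0.35] q [ -1.  27.  20.  83.   0. 106.]
target world [ 0.71   -0.0167  0.25  ] shift tool mm [   0.3   -1.2 -155.5]
turn tool rotvec to aligned [ 0.    -0.    -0.001]
t 4.35 tcp pliers mm [ 61.4 137.8  94.9] rpy [180.   -0.   72.2] F [-0.28 -0.03  0.22] q [ -1.  27.  20.  83.  -0. 106.]
target world [ 0.71   -0.0167  0.25  ] shift tool mm [   0.3   -1.3 -155.1]
turn tool rotvec to aligned [ 0.001 -0.    -0.001]
```

View pics/a2.png

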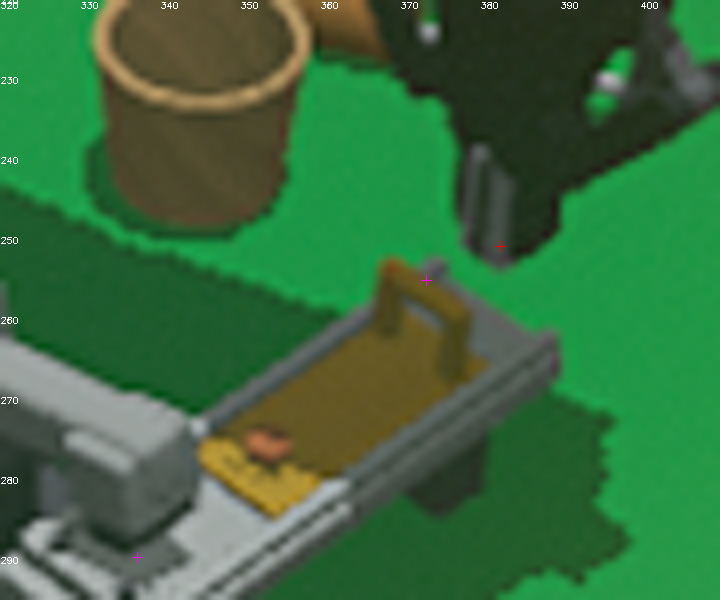

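View pics/a3.png

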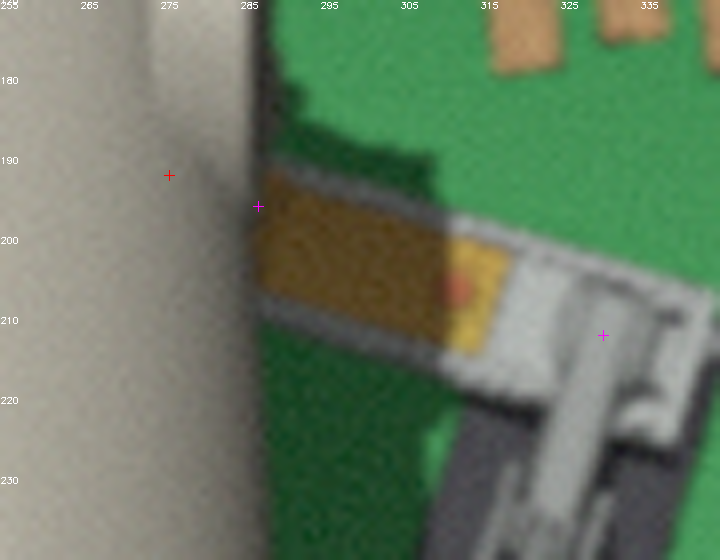

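Call:
servo_tool --motion '[[[0,-1,5,0,0,0],[-2,0,4,0,0,0],[-3,0,0,0,0,0],[-3,0,0,0,0,0],[0,0,0,0,0,0]]]'

```text
time: 4.85
ee_pos: [0.7075, -0.0252, 0.0855]
tcp_rot: [180.0, 0.0, 72.2]
wrist_force: [0.1, 0.1, 0.6]
opening: -0.0001
```

Call:
servo_tool --motion '[[[-2,0,0,0,0,0],[-2,0,0,0,0,0]]]'

```text
time: 5.05
ee_pos: [0.7064, -0.0286, 0.0854]
tcp_rot: [180.0, -0.0, 72.2]
wrist_force: [0.4, -1.1, 0.7]
opening: 0.0001
```

Call:
servo_tool --motion '[[[-2,0,0,0,0,0],[-2,0,0,0,0,0]]]'

```text
time: 5.25
ee_pos: [0.7051, -0.0323, 0.0853]
tcp_rot: [180.0, -0.0, 72.2]
wrist_force: [0.2, 1.0, 0.4]
opening: -0.0002
```

Call:
servo_tool --motion '[[[-3,0,0,0,0,0],[-3,0,0,0,0,0]]]'

```text
time: 5.45
ee_pos: [0.7033, -0.0381, 0.0853]
tcp_rot: [180.0, -0.0, 72.2]
wrist_force: [0.9, 0.6, 0.4]
opening: -0.0
```

```bash
python3 snap.py a4 scene 320 220 90 75 8 60,109,80 60,0,50
```

```text
t 5.5 tcp pliers mm [ 60.2 115.1  85.4] rpy [180.    0.   72.2] F [-0.19 -0.21 -0.2 ] q [ -3.  26.  18.  81.  -0. 105.]
target world [ 0.71   -0.0167  0.25  ] shift tool mm [  22.9   -0.2 -164.6]
turn tool rotvec to aligned [ 0.     0.    -0.001]
```

View pics/a4.png

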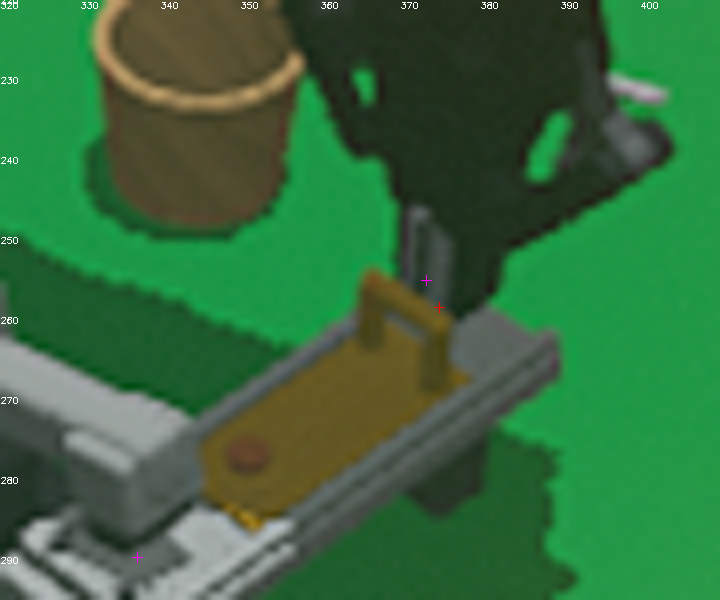

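Call:
servo_tool --motion '[[[-4,0,0,0,0,0],[-4,0,0,0,0,0],[-4,0,0,0,0,0],[-4,0,0,0,0,0],[-4,0,0,0,0,0]]]'

```text
time: 6.0
ee_pos: [0.6971, -0.0574, 0.0853]
tcp_rot: [180.0, -0.0, 72.2]
wrist_force: [-0.0, 0.9, 0.8]
opening: -0.0001
```

Call:
servo_tool --motion '[[[-3,0,0,0,0,0],[-2,0,0,0,0,0],[-1,0,0,0,0,0],[-1,0,0,0,0,0],[-1,0,0,0,0,0]]]'

```text
time: 6.5
ee_pos: [0.6947, -0.0645, 0.0853]
tcp_rot: [180.0, -0.0, 72.2]
wrist_force: [-0.4, 0.5, 0.9]
opening: -0.0005
```

```bash
python3 snap.py a5 scene 300 230 90 75 8 60,0,61
```

```text
t 6.55 tcp pliers mm [60.1 87.7 85.3] rpy [180.    0.   72.2] F [-0.04  0.93  0.08] q [ -5.  25.  16.  81.  -0. 102.]
target world [ 0.71   -0.0167  0.25  ] shift tool mm [ 5.030e+01 -1.000e-01 -1.647e+02]
turn tool rotvec to aligned [ 0.     0.    -0.001]
```

View pics/a5.png

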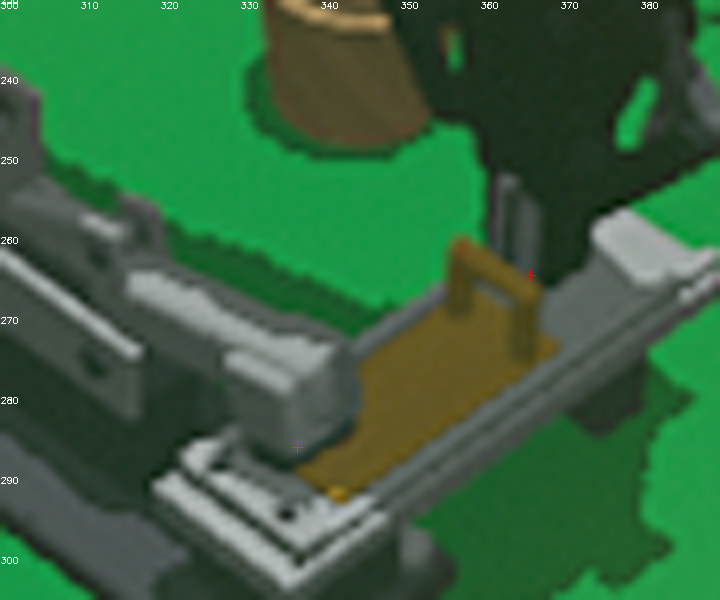

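Call:
servo_tool --motion '[[[-1,0,0,0,0,0],[-1,0,0,0,0,0],[-1,0,0,0,0,0],[-1,0,0,0,0,0],[0,0,0,0,0,0]]]'

```text
time: 7.05
ee_pos: [0.6935, -0.0686, 0.0853]
tcp_rot: [180.0, 0.0, 72.2]
wrist_force: [-0.3, 0.5, 0.5]
opening: -0.0001
```

Call:
servo_tool --motion '[[[-1,0,0,0,0,0],[-1,0,0,0,0,0],[0,0,0,0,0,0]]]'

```text
time: 7.35
ee_pos: [0.6928, -0.0705, 0.0853]
tcp_rot: [-180.0, 0.0, 72.2]
wrist_force: [0.5, 0.2, 0.6]
opening: 0.0001
```

Call:
servo_tool --motion '[[[-1,0,0,0,0,0],[0,0,0,0,0,0]]]'

```text
time: 7.55
ee_pos: [0.6925, -0.0714, 0.0853]
tcp_rot: [-180.0, 0.0, 72.2]
wrist_force: [0.8, 0.3, 1.0]
opening: 0.0002
```

Call:
servo_tool --motion '[[[-0.8,0,0,0,0,0],[0,0,0,0,0,0]]]'

```text
time: 7.75
ee_pos: [0.6923, -0.0722, 0.0852]
tcp_rot: [-180.0, 0.0, 72.2]
wrist_force: [-0.3, -0.2, -0.0]
opening: -0.0002
```

Call:
servo_tool --motion '[[[-0.8,0,0,0,0,0],[0,0,0,0,0,0]]]'

```text
time: 7.95
ee_pos: [0.6921, -0.0729, 0.0852]
tcp_rot: [-180.0, 0.0, 72.2]
wrist_force: [0.2, -0.6, 0.5]
opening: -0.0002
```

Call:
servo_tool --motion '[[[-0.8,0,0,0,0,0],[0,0,0,0,0,0]]]'

```text
time: 8.15
ee_pos: [0.6918, -0.0737, 0.0852]
tcp_rot: [-180.0, 0.0, 72.2]
wrist_force: [-0.1, 1.0, 0.3]
opening: 0.0001
```

Call:
servo_tool --motion '[[[-0.8,0,0,0,0,0],[0,0,0,0,0,0]]]'

```text
time: 8.35
ee_pos: [0.6915, -0.0744, 0.0853]
tcp_rot: [-180.0, 0.0, 72.2]
wrist_force: [0.1, 0.7, 0.8]
opening: -0.0001
```

Call:
servo_tool --motion '[[[-0.8,0,0,0,0,0],[0,0,0,0,0,0]]]'

```text
time: 8.55
ee_pos: [0.6913, -0.0752, 0.0853]
tcp_rot: [180.0, 0.0, 72.2]
wrist_force: [0.5, 0.5, 0.4]
opening: 0.0001
```

Call:
servo_tool --motion '[[[-0.5,0,0,0,0,0],[0,0,0,0,0,0]]]'

```text
time: 8.75
ee_pos: [0.6912, -0.0756, 0.0853]
tcp_rot: [-180.0, 0.0, 72.2]
wrist_force: [-0.4, 0.7, -0.2]
opening: -0.0001
```

Call:
servo_tool --motion '[[[-0.5,0,0,0,0,0],[0,0,0,0,0,0]]]'

```text
time: 8.95
ee_pos: [0.691, -0.0759, 0.0853]
tcp_rot: [-180.0, -0.0, 72.2]
wrist_force: [1.0, 1.5, -0.3]
opening: -0.0001
```

Call:
servo_tool --motion '[[[-0.4,0,0,0,0,0],[0,0,0,0,0,0]]]'

```text
time: 9.15
ee_pos: [0.691, -0.0761, 0.0853]
tcp_rot: [-180.0, -0.0, 72.2]
wrist_force: [0.9, 4.2, -0.1]
opening: -0.0001
```

Call:
servo_tool --motion '[[[-0.4,0,0,0,0,0],[0,0,0,0,0,0]]]'

```text
time: 9.35
ee_pos: [0.691, -0.0761, 0.0855]
tcp_rot: [180.0, -0.1, 72.2]
wrist_force: [1.7, 5.8, 0.9]
opening: 0.0
```

Call:
servo_tool --motion '[[[-0.4,0,0,0,0,0],[0,0,0,0,0,0]]]'

```text
time: 9.55
ee_pos: [0.691, -0.0763, 0.0856]
tcp_rot: [180.0, -0.1, 72.2]
wrist_force: [1.0, 7.3, 1.3]
opening: -0.0003
```

Call:
servo_tool --motion '[[[-0.5,0,0,0,0,0],[0,0,0,0,0,0]]]'

```text
time: 9.75
ee_pos: [0.691, -0.0764, 0.0857]
tcp_rot: [180.0, -0.1, 72.2]
wrist_force: [1.0, 8.0, 1.5]
opening: -0.0
```

Call:
servo_tool --motion '[[[-0.5,0,0,0,0,0],[0,0,0,0,0,0],[0,0,0,0,0,0]]]'

```text
time: 10.05
ee_pos: [0.691, -0.0765, 0.0859]
tcp_rot: [180.0, -0.2, 72.3]
wrist_force: [1.8, 10.4, 2.3]
opening: 0.0001
```

```bash
python3 snap.py a6 scene 300 230 90 75 8 60,0,61 60,64,80
python3 -c "
from h import *
to((.06,.138,.25))"
```

```text
t 10.1 tcp pliers mm [60.2 75.3 85.9] rpy [180.   -0.2  72.3] F [2.3  9.72 2.86] q [ -6.  25.  16.  81.   0. 101.]
target world [ 0.71   -0.0167  0.25  ] shift tool mm [  63.2    0.  -163.9]
turn tool rotvec to aligned [ 0.001 -0.003  0.001]
t 10.1 tcp pliers mm [60.2 75.3 85.9] rpy [180.   -0.2  72.3] F [2.3  9.72 2.86] q [ -6.  25.  16.  81.   0. 101.]
target world [ 0.71   -0.0167  0.25  ] shift tool mm [  63.2    0.  -163.9]
turn tool rotvec to aligned [ 0.001 -0.003  0.001]
```

View pics/a6.png

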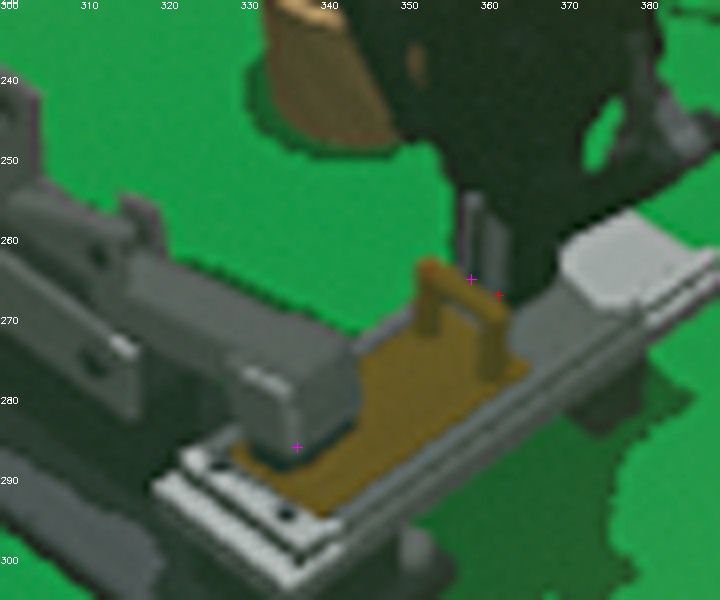

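Call:
servo_tool --motion '[[[2,0,0,0,0,0],[4,0,0,0,0,0],[5,0,0,0,0,0],[3,0,-10,0,0,0],[0,0,-30,0,0,0]]]'

```text
time: 10.6
ee_pos: [0.6934, -0.0643, 0.1229]
tcp_rot: [-179.7, 0.1, 72.2]
wrist_force: [0.4, -0.7, 0.2]
opening: -0.0
```

Call:
servo_tool --motion '[[[0,0,-40,0,0,0],[0,0,-40,0,0,0],[0,0,-35,0,0,0],[0,0,0,0,0,0]]]'

```text
time: 11.0
ee_pos: [0.6957, -0.065, 0.2473]
tcp_rot: [179.5, -0.1, 72.2]
wrist_force: [0.1, -0.5, 0.7]
opening: 0.0002
```

```bash
python3 snap.py a7 scene 300 230 90 75 8 60,0,61 60,60,80
python3 -c "
from h import *
to((-.122,0,.24))"
```

```text
t 11.05 tcp pliers mm [ 60.9  87.7 244.2] rpy [ 1.797e+02 -1.000e-01  7.220e+01] F [ 0.55 -0.19 -0.55] q [ -5.  27.  36.  99.  -0. 102.]
target world [ 0.71   -0.0167  0.25  ] shift tool mm [50.3 -1.  -5.8]
turn tool rotvec to aligned [ 0.006 -0.001 -0.001]
t 11.05 tcp pliers mm [ 60.9  87.7 244.2] rpy [ 1.797e+02 -1.000e-01  7.220e+01] F [ 0.55 -0.19 -0.55] q [ -5.  27.  36.  99.  -0. 102.]
target world [ 0.4945 -0.0926  0.24  ] shift tool mm [ -87.9 -182.9    3.1]
turn tool rotvec to aligned [ 0.006 -0.001 -0.001]
```

View pics/a7.png

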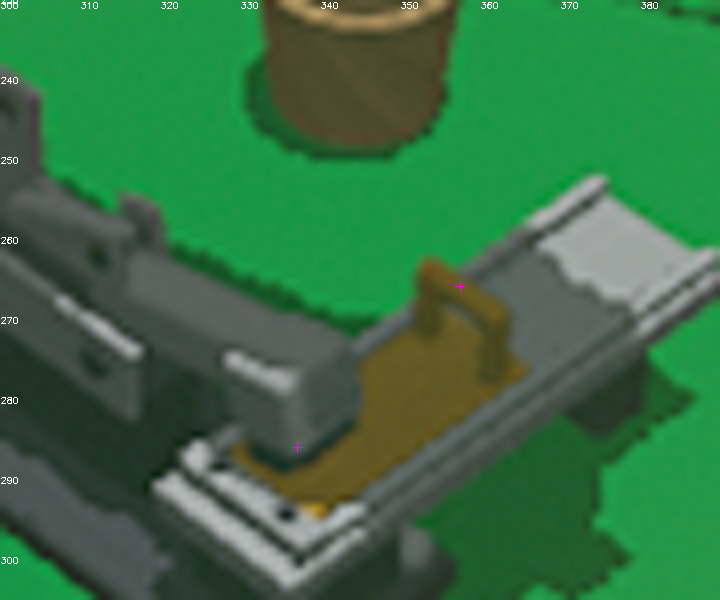

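Call:
servo_tool --motion '[[[-20,-25,0,0,0,0],[-20,-35,0,0,0,0],[-20,-40,0,0,0,0],[-20,-40,0,0,0,0],[-8,-35,0,0,0,0]]]'

```text
time: 11.55
ee_pos: [0.4985, -0.0956, 0.2393]
tcp_rot: [-179.9, 0.0, 72.1]
wrist_force: [-0.1, -0.2, 0.7]
opening: 0.0001
```

Call:
servo_tool --motion '[[[0,-7,0,0.1,0,0],[0,0,0,0.1,0,0],[0,0,0,0,0,0],[0,0,0,0,0,0]]]'

```text
time: 11.95
ee_pos: [0.4948, -0.093, 0.239]
tcp_rot: [-168.5, 0.0, 72.2]
wrist_force: [-0.8, 0.1, -0.1]
opening: 0.0005
```

```bash
python3 snap.py b1 scene 225 140 100 80 8 -138.4,0,169.4
python3 snap.py b2 top 270 225 80 80 7 -138.4,0,169.4
python3 -c "
from h import *
to((-.122,0,.19))"
```

```text
t 12.0 tcp pliers mm [-121.8   -0.3  239.8] rpy [-168.6    0.    72.2] F [0.01 0.43 0.  ] q [-11.   9.  13. 105.   1.  96.]
target world [ 0.71   -0.0167  0.25  ] shift tool mm [138.5 176.1 -45.9]
turn tool rotvec to aligned [-0.199  0.    -0.001]
t 12.05 tcp pliers mm [-122.    -0.3  240.4] rpy [-168.7    0.    72.2] F [ 0.07 -0.48 -0.06] q [-11.   9.  13. 105.   1.  96.]
target world [ 0.71   -0.0167  0.25  ] shift tool mm [138.4 176.4 -45.2]
turn tool rotvec to aligned [-0.198  0.    -0.001]
t 12.05 tcp pliers mm [-122.    -0.3  240.4] rpy [-168.7    0.    72.2] F [ 0.07 -0.48 -0.06] q [-11.   9.  13. 105.   1.  96.]
target world [ 0.4945 -0.0926  0.19  ] shift tool mm [ 0.3  9.9 49.4]
turn tool rotvec to aligned [-0.198  0.    -0.001]
```

View pics/b1.png

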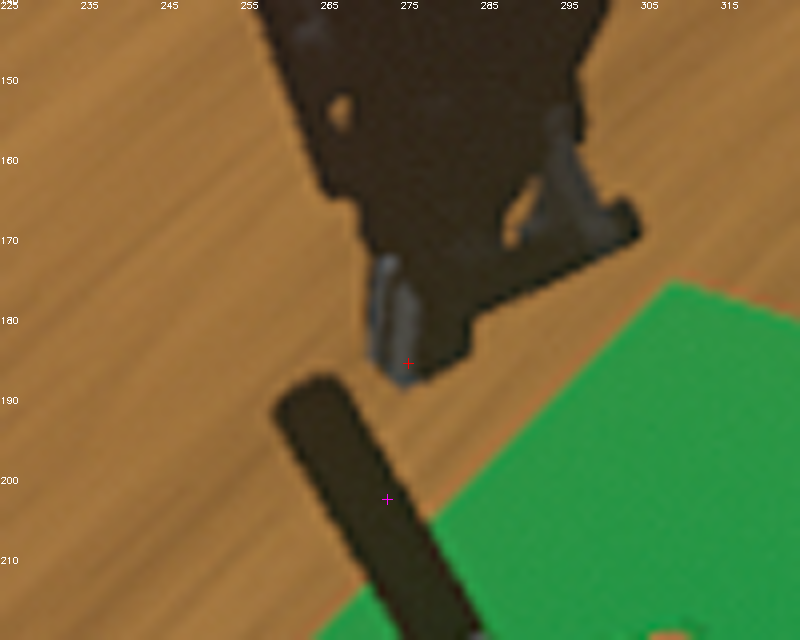

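View pics/b2.png

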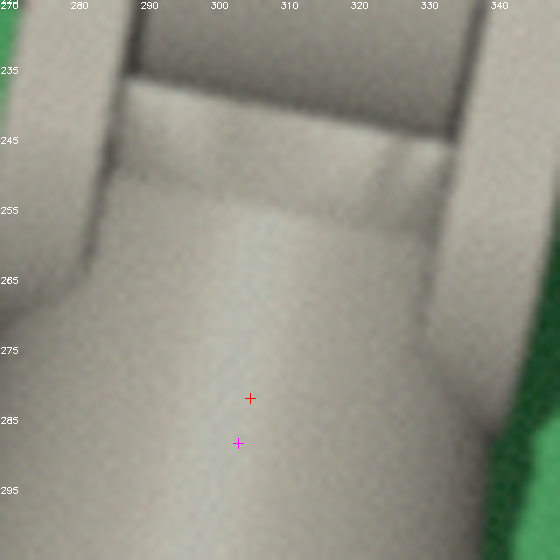

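```bash
python3 -c "
from h import *
from scipy.optimize import fsolve
o,R=st()
for px in((305,169.5),(284,179.5),(283.5,184),(276,187.5)):
    print(px,fsolve(lambda v:proj(S,o['ee_pos']+R@[-.011,v[0],v[1]])-px,[.05,-.02])*1000)
a=np.linspace(.75,.1,14)
for k in a:
    pad=np.array([-67-105*np.cos(k)+8*np.sin(k),92+105*np.sin(k)+8*np.cos(k)])
    tip=pad+[12*(k-.15)/.6,0]; tcp=tip+[3.8,18.6]
    print(round(k,2),np.round(pad,1),np.round(tcp,1))
"
```

```text
(305, 169.5) [ 84.36420869 -94.57822186]
(284, 179.5) [ 33.14743381 -28.2057348 ]
(283.5, 184) [ 33.34834371 -15.90555053]
(276, 187.5) [13.23740239 10.23869212]
0.75 [-138.4  169.4] [-122.6  188. ]
0.7 [-142.2  165.8] [-127.4  184.4]
0.65 [-145.7  161.9] [-131.9  180.5]
0.6 [-149.1  157.9] [-136.3  176.5]
0.55 [-152.3  153.7] [-140.5  172.3]
0.5 [-155.3  149.4] [-144.5  168. ]
0.45 [-158.1  144.9] [-148.3  163.5]
0.4 [-160.6  140.3] [-151.8  158.9]
0.35 [-162.9  135.5] [-155.1  154.1]
0.3 [-164.9  130.7] [-158.1  149.3]
0.25 [-166.8  125.7] [-161.   144.3]
0.2 [-168.3  120.7] [-163.5  139.3]
0.15 [-169.6  115.6] [-165.8  134.2]
0.1 [-170.7  110.4] [-167.9  129. ]
```

Call:
servo_tool --motion '[[[0,3,15,0,0,0],[0,3,15,0,0,0],[0,2,8,0,0,0],[0,0.8,4,0,0,0],[0,0,0,0,0,0]]]'

```text
time: 12.55
ee_pos: [0.4945, -0.0929, 0.1976]
tcp_rot: [-168.6, 0.0, 72.2]
wrist_force: [0.5, 0.0, -0.1]
opening: 0.0
```

```bash
python3 snap.py b3 scene 225 140 100 80 8 -138.4,0,169.4
python3 -c "
from h import *
to((-.122,0,.188))"
```

```text
t 12.6 tcp pliers mm [-121.7   -0.3  198. ] rpy [-168.6   -0.    72.2] F [-0.3  -0.61  0.59] q [-11.   9.   8. 100.   1.  96.]
target world [ 0.71   -0.0167  0.25  ] shift tool mm [138.4 167.8 -86.9]
turn tool rotvec to aligned [-0.199 -0.    -0.001]
t 12.6 tcp pliers mm [-121.7   -0.3  198. ] rpy [-168.6   -0.    72.2] F [-0.3  -0.61  0.59] q [-11.   9.   8. 100.   1.  96.]
target world [ 0.4945 -0.0926  0.188 ] shift tool mm [0.3 1.7 9.8]
turn tool rotvec to aligned [-0.199 -0.    -0.001]
```

View pics/b3.png

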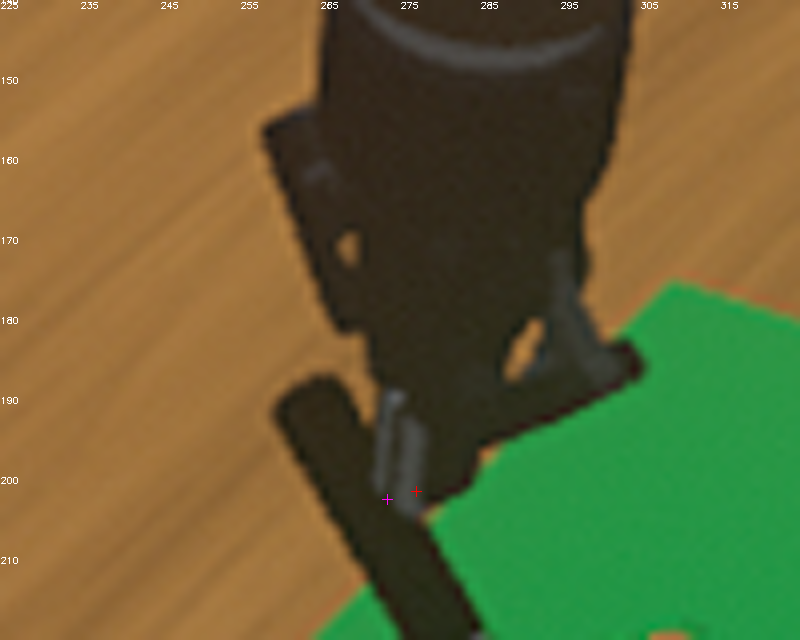

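Call:
servo_tool --motion '[[[0,0.4,2,0,0,0],[0,0.4,2,0,0,0],[0,0,0,0,0,0]]]'

```text
time: 12.9
ee_pos: [0.4948, -0.093, 0.1932]
tcp_rot: [-168.5, 0.0, 72.2]
wrist_force: [-0.0, 1.1, 0.4]
opening: 0.0001
```

Call:
servo_tool --motion '[[[0,0.4,2,0,0,0],[0,0.4,2,0,0,0],[0,0,0,0,0,0]]]'

```text
time: 13.2
ee_pos: [0.4946, -0.093, 0.1889]
tcp_rot: [-168.5, 0.0, 72.2]
wrist_force: [0.1, 0.8, 0.3]
opening: 0.0003
```

Call:
servo_tool --motion '[[[0,0.4,2,0,0,0],[0,0.2,1,0,0,0],[0,0,0,0,0,0]]]'

```text
time: 13.5
ee_pos: [0.4946, -0.093, 0.186]
tcp_rot: [-168.5, 0.0, 72.2]
wrist_force: [-0.0, 0.1, 1.1]
opening: -0.0003
```

```bash
python3 -c "
from h import *
to((-.122,0,.188))"
```

```text
t 13.5 tcp pliers mm [-121.8   -0.3  186. ] rpy [-168.5    0.    72.2] F [-0.04  0.06  1.09] q [-11.   9.   6.  99.   1.  96.]
target world [ 0.4945 -0.0926  0.188 ] shift tool mm [ 0.3 -0.6 -2. ]
turn tool rotvec to aligned [-0.2   -0.    -0.001]
```

```bash
python3 -c "
import numpy as np
f=lambda k:np.array([-67-105*np.cos(k)+8*np.sin(k)+12*(k-.15)/.6+3.8,92+105*np.sin(k)+8*np.cos(k)+18.6])
a=np.arange(.73,.1,-.03)
for k,l in zip(a,a[1:]):
    d=f(l)-f(k);print(round(l,2),np.round(f(l),1),np.round([.98*d[0]-.199*d[1],-.199*d[0]-.98*d[1]],1))
"
```

```text
0.7 [-127.4  184.4] [-2.3  2.7]
0.67 [-130.1  182.1] [-2.3  2.8]
0.64 [-132.8  179.7] [-2.2  2.8]
0.61 [-135.5  177.3] [-2.1  2.9]
0.58 [-138.   174.8] [-2.   2.9]
0.55 [-140.5  172.3] [-1.9  3. ]
0.52 [-142.9  169.7] [-1.8  3. ]
0.49 [-145.3  167.1] [-1.8  3.1]
0.46 [-147.5  164.4] [-1.7  3.1]
0.43 [-149.7  161.6] [-1.6  3.1]
0.4 [-151.8  158.9] [-1.5  3.1]
0.37 [-153.8  156. ] [-1.4  3.2]
0.34 [-155.7  153.2] [-1.3  3.2]
0.31 [-157.6  150.2] [-1.2  3.2]
0.28 [-159.3  147.3] [-1.1  3.2]
0.25 [-161.   144.3] [-1.   3.2]
0.22 [-162.5  141.3] [-0.9  3.3]
0.19 [-164.   138.3] [-0.8  3.3]
0.16 [-165.4  135.2] [-0.7  3.3]
0.13 [-166.7  132.1] [-0.7  3.3]
```

Call:
servo_tool --motion '[[[0,-2.3,2.9,0,0,0],[0,-2.3,2.9,0,0,0],[0,0,0,0,0,0]]]'

```text
time: 13.8
ee_pos: [0.489, -0.0911, 0.1812]
tcp_rot: [-168.5, -0.0, 72.2]
wrist_force: [1.3, 0.0, 0.7]
opening: -0.0002
```

Call:
servo_tool --motion '[[[0,-2.2,2.8,0,0,0],[0,-2.1,2.8,0,0,0],[0,0,0,0,0,0]]]'

```text
time: 14.1
ee_pos: [0.4844, -0.0897, 0.1768]
tcp_rot: [-168.6, -0.0, 72.2]
wrist_force: [5.1, -1.6, 2.0]
opening: -0.0003
```

```bash
python3 snap.py b4 scene 225 140 100 80 8 -138.4,0,169.4
```

```text
t 14.15 tcp pliers mm [-132.4   -0.3  176.9] rpy [-168.6   -0.    72.2] F [ 4.8  -1.9   1.21] q [-11.   7.   4.  98.   1.  96.]
target world [ 0.71   -0.0167  0.25  ] shift tool mm [ 138.5  174.1 -109.6]
turn tool rotvec to aligned [-0.199 -0.    -0.001]
```

View pics/b4.png

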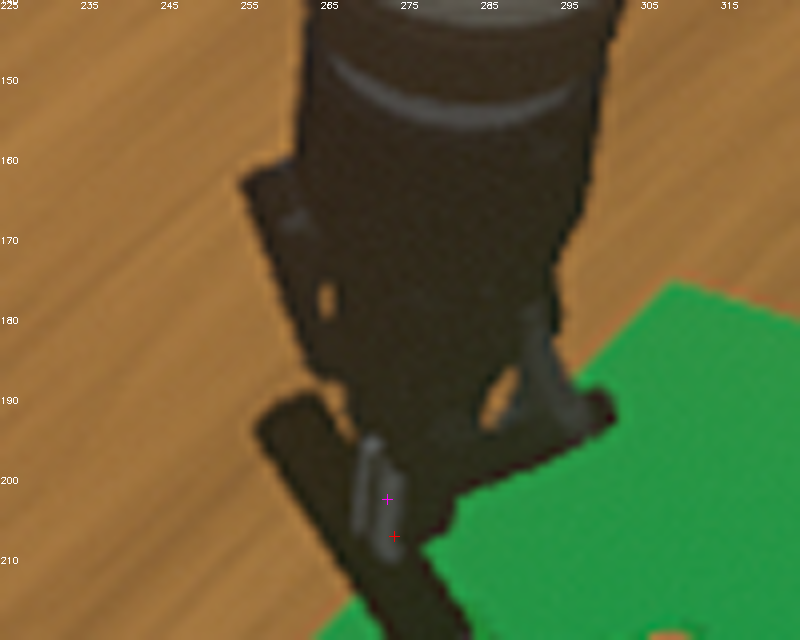

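Call:
servo_tool --motion '[[[0,-0.4,2.9,0,0,0],[0,-0.4,2.9,0,0,0],[0,0,0,0,0,0]]]'

```text
time: 14.45
ee_pos: [0.4819, -0.0888, 0.1713]
tcp_rot: [-168.5, -0.0, 72.2]
wrist_force: [1.0, -0.7, 5.1]
opening: -0.0001
```

Call:
servo_tool --motion '[[[0,-1.1,3,0,0,0],[0,-1.1,3,0,0,0],[0,0,0,0,0,0]]]'

```text
time: 14.75
ee_pos: [0.4787, -0.0878, 0.166]
tcp_rot: [-168.5, -0.0, 72.2]
wrist_force: [0.3, -0.0, 6.6]
opening: -0.0001
```

Call:
servo_tool --motion '[[[0,-1.3,3,0,0,0],[0,-1.3,3,0,0,0],[0,0,0,0,0,0]]]'

```text
time: 15.05
ee_pos: [0.4754, -0.0868, 0.1612]
tcp_rot: [-168.6, -0.0, 72.2]
wrist_force: [1.2, -0.1, 11.3]
opening: -0.0002
```

```bash
python3 snap.py b5 scene 225 140 100 80 8 -138.4,0,169.4
```

```text
t 15.1 tcp pliers mm [-141.9   -0.3  161.4] rpy [-168.6   -0.    72.2] F [ 0.51 -1.49 11.04] q [-11.   6.   0.  96.   1.  97.]
target world [ 0.71   -0.0167  0.25  ] shift tool mm [ 138.5  180.2 -126.8]
turn tool rotvec to aligned [-0.199 -0.    -0.001]
```

View pics/b5.png

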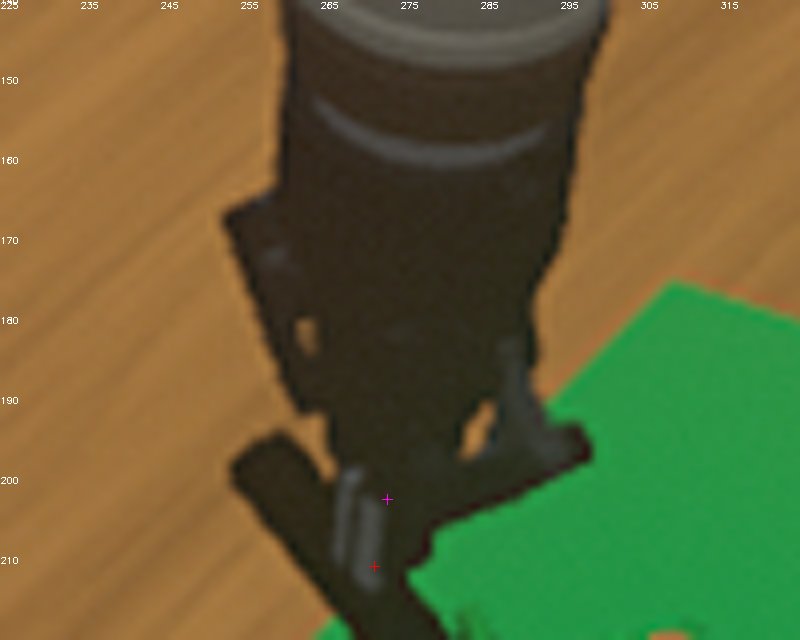

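Call:
servo_tool --motion '[[[0,-1.4,3,0,0,0],[0,-1.4,3,0,0,0],[0,0,0,0,0,0]]]'

```text
time: 15.4
ee_pos: [0.4722, -0.0858, 0.1559]
tcp_rot: [-168.6, -0.0, 72.2]
wrist_force: [2.9, -2.8, 8.8]
opening: -0.0
```

Call:
servo_tool --motion '[[[0,-1.3,3,0,0,0],[0,-1.3,3,0,0,0],[0,0,0,0,0,0]]]'

```text
time: 15.7
ee_pos: [0.4691, -0.0848, 0.1502]
tcp_rot: [-168.7, 0.0, 72.2]
wrist_force: [5.5, -4.1, 5.8]
opening: 0.0001
```

Call:
servo_tool --motion '[[[0,-0.5,3,0,0,0],[0,-0.5,3,0,0,0],[0,0,0,0,0,0]]]'

```text
time: 16.0
ee_pos: [0.4665, -0.0839, 0.1441]
tcp_rot: [-168.6, 0.0, 72.2]
wrist_force: [3.3, -2.2, 4.1]
opening: 0.0001
```

```bash
python3 snap.py b6 scene 225 160 100 80 8 -138.4,0,169.4
```

```text
t 16.05 tcp pliers mm [-151.3   -0.3  144.2] rpy [-168.6    0.    72.2] F [ 2.87 -1.78  3.39] q [-11.   5.  -3.  94.   1.  97.]
target world [ 0.71   -0.0167  0.25  ] shift tool mm [ 138.5  186.1 -145.5]
turn tool rotvec to aligned [-0.199 -0.    -0.001]
```

View pics/b6.png

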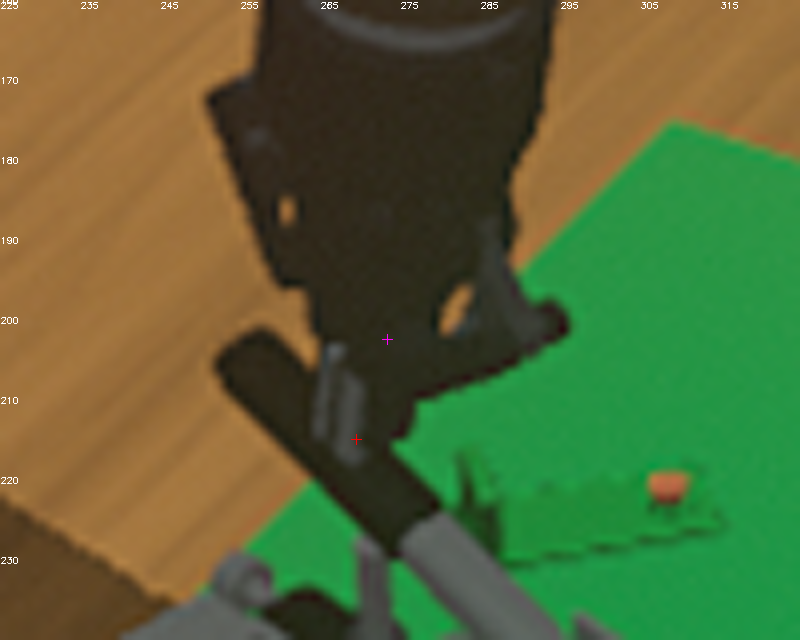

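Call:
servo_tool --motion '[[[0,-0.4,2,0,0,0],[0,-0.4,2,0,0,0],[0,0,0,0,0,0]]]'

```text
time: 16.35
ee_pos: [0.4642, -0.0831, 0.1397]
tcp_rot: [-168.4, -0.0, 72.2]
wrist_force: [1.8, 0.0, 1.0]
opening: -0.0
```

Call:
servo_tool --motion '[[[0,-0.2,1,0,0,0],[0,-0.2,1,0,0,0],[0,0,0,0,0,0]]]'

```text
time: 16.65
ee_pos: [0.4636, -0.083, 0.1381]
tcp_rot: [-168.5, 0.0, 72.2]
wrist_force: [-0.6, -1.0, 0.4]
opening: 0.0002
```

Call:
servo_tool --motion '[[[0,-0.2,1,0,0,0],[0,0,0,0,0,0]]]'

```text
time: 16.85
ee_pos: [0.4634, -0.0829, 0.1372]
tcp_rot: [-168.5, 0.0, 72.2]
wrist_force: [0.9, 0.5, 0.5]
opening: -0.0001
```

Call:
servo_tool --motion '[[[0,-0.2,0.8,0,0,0],[0,0,0,0,0,0]]]'

```text
time: 17.05
ee_pos: [0.4632, -0.0828, 0.1366]
tcp_rot: [-168.5, 0.0, 72.2]
wrist_force: [-0.0, -0.7, 0.1]
opening: 0.0
```

Call:
servo_tool --motion '[[[0,-0.2,0.8,0,0,0],[0,0,0,0,0,0]]]'

```text
time: 17.25
ee_pos: [0.4629, -0.0828, 0.1359]
tcp_rot: [-168.5, -0.0, 72.2]
wrist_force: [0.6, 0.2, -0.9]
opening: 0.0002
```

```bash
python3 snap.py b7 scene 225 170 100 80 8 -138.4,0,169.4
```

```text
t 17.3 tcp pliers mm [-155.1   -0.3  135.9] rpy [-168.5   -0.    72.2] F [0.13 0.54 0.75] q [-11.   4.  -4.  93.   1.  97.]
target world [ 0.71   -0.0167  0.25  ] shift tool mm [ 138.5  188.  -154.5]
turn tool rotvec to aligned [-0.2   -0.    -0.001]
```

View pics/b7.png

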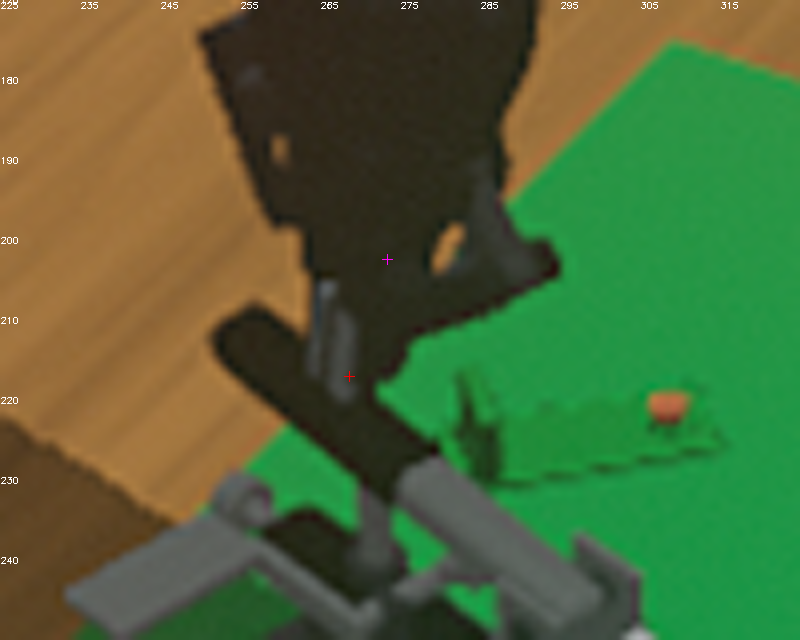

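Call:
servo_tool --motion '[[[0,-3,0,0,0,0],[0,-3,0,0,0,0],[0,0,0,0,0,0]]]'

```text
time: 17.6
ee_pos: [0.4571, -0.0809, 0.1374]
tcp_rot: [-168.5, -0.0, 72.2]
wrist_force: [0.2, -0.2, -0.5]
opening: -0.0002
```

Call:
servo_tool --motion '[[[0,-0.2,0.8,0,0,0],[0,0,0,0,0,0]]]'

```text
time: 17.8
ee_pos: [0.457, -0.0808, 0.1364]
tcp_rot: [-168.5, 0.0, 72.2]
wrist_force: [-0.2, -0.1, 0.3]
opening: -0.0002
```

Call:
servo_tool --motion '[[[0,-0.2,0.8,0,0,0],[0,0,0,0,0,0]]]'

```text
time: 18.0
ee_pos: [0.4567, -0.0808, 0.1356]
tcp_rot: [-168.5, -0.0, 72.2]
wrist_force: [0.3, -0.2, 1.0]
opening: -0.0002
```

Call:
servo_tool --motion '[[[0,0.1,0.7,0,0,0],[0,0,0,0,0,0]]]'

```text
time: 18.2
ee_pos: [0.4566, -0.0807, 0.1349]
tcp_rot: [-168.5, -0.0, 72.2]
wrist_force: [-0.1, -0.4, -0.0]
opening: -0.0
```

Call:
servo_tool --motion '[[[0,0.1,0.7,0,0,0],[0,0,0,0,0,0]]]'

```text
time: 18.4
ee_pos: [0.4566, -0.0807, 0.1342]
tcp_rot: [-168.5, -0.0, 72.2]
wrist_force: [-0.6, 0.5, -0.4]
opening: -0.0001
```

Call:
servo_tool --motion '[[[0,0.1,0.7,0,0,0],[0,0,0,0,0,0]]]'

```text
time: 18.6
ee_pos: [0.4565, -0.0807, 0.1335]
tcp_rot: [-168.5, -0.0, 72.2]
wrist_force: [0.2, 0.4, -0.8]
opening: -0.0001
```

Call:
servo_tool --motion '[[[0,0.1,0.7,0,0,0],[0,0,0,0,0,0]]]'

```text
time: 18.8
ee_pos: [0.4565, -0.0807, 0.1328]
tcp_rot: [-168.5, -0.0, 72.2]
wrist_force: [-0.3, 0.1, -0.2]
opening: 0.0001
```

Call:
servo_tool --motion '[[[0,0.1,0.7,0,0,0],[0,0,0,0,0,0]]]'

```text
time: 19.0
ee_pos: [0.4564, -0.0807, 0.1321]
tcp_rot: [-168.5, 0.0, 72.2]
wrist_force: [0.2, 0.8, 0.0]
opening: 0.0
```

Call:
servo_tool --motion '[[[0,0.1,0.7,0,0,0],[0,0,0,0,0,0]]]'

```text
time: 19.2
ee_pos: [0.4564, -0.0807, 0.1314]
tcp_rot: [-168.5, 0.0, 72.2]
wrist_force: [-0.3, -0.5, -0.4]
opening: 0.0001
```

```bash
python3 snap.py b8 scene 225 170 100 80 8 -211,0,109.4 -67,0,92
```

```text
t 19.25 tcp pliers mm [-161.9   -0.3  131.4] rpy [-168.5   -0.    72.2] F [0.21 0.14 0.29] q [-11.   4.  -5.  92.   1.  97.]
target world [ 0.71   -0.0167  0.25  ] shift tool mm [ 138.4  193.8 -160.3]
turn tool rotvec to aligned [-0.2   -0.    -0.001]
```

View pics/b8.png

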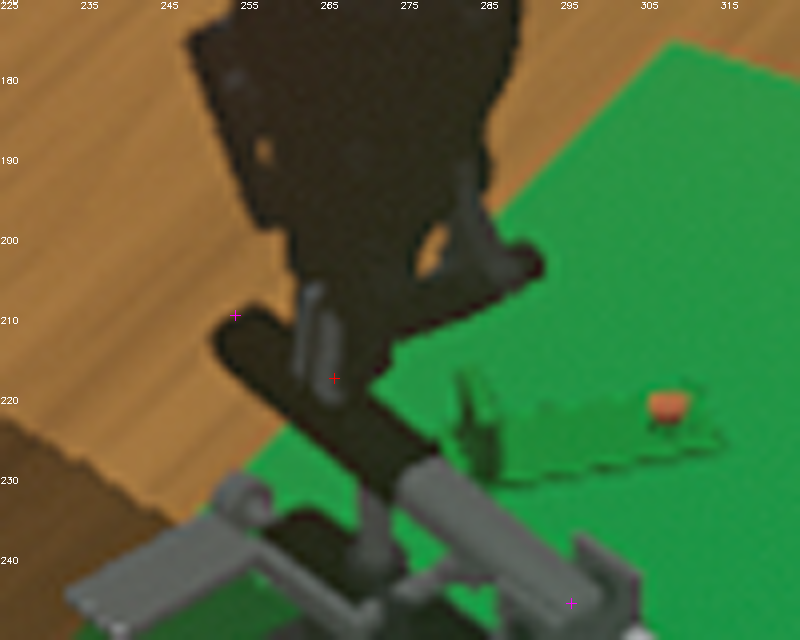

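Call:
servo_tool --motion '[[[0,0.1,0.7,0,0,0],[0,0,0,0,0,0]]]'

```text
time: 19.45
ee_pos: [0.4564, -0.0807, 0.1306]
tcp_rot: [-168.5, 0.0, 72.2]
wrist_force: [-0.4, -0.3, 0.5]
opening: -0.0001
```

Call:
servo_tool --motion '[[[0,0.1,0.7,0,0,0],[0,0,0,0,0,0]]]'

```text
time: 19.65
ee_pos: [0.4564, -0.0807, 0.13]
tcp_rot: [-168.5, -0.0, 72.2]
wrist_force: [-0.6, -0.3, 0.5]
opening: -0.0001
```

Call:
servo_tool --motion '[[[0,0.1,0.7,0,0,0],[0,0,0,0,0,0]]]'

```text
time: 19.85
ee_pos: [0.4564, -0.0807, 0.1298]
tcp_rot: [-168.6, -0.0, 72.2]
wrist_force: [-1.1, 0.6, 4.0]
opening: -0.0001
```

Call:
servo_tool --motion '[[[0,0.1,0.5,0,0,0],[0,0,0,0,0,0]]]'

```text
time: 20.05
ee_pos: [0.4564, -0.0806, 0.1296]
tcp_rot: [-168.6, -0.0, 72.2]
wrist_force: [-0.7, 0.4, 7.5]
opening: 0.0002
```

Call:
servo_tool --motion '[[[0,0.1,0.6,0,0,0],[0,0,0,0,0,0]]]'

```text
time: 20.25
ee_pos: [0.4565, -0.0806, 0.1295]
tcp_rot: [-168.6, -0.0, 72.2]
wrist_force: [-2.2, 0.1, 11.6]
opening: -0.0001
```

Call:
servo_tool --motion '[[[0,0.1,0.6,0,0,0],[0,0,0,0,0,0],[0,0,0,0,0,0]]]'

```text
time: 20.55
ee_pos: [0.4565, -0.0807, 0.1293]
tcp_rot: [-168.6, -0.0, 72.2]
wrist_force: [-2.6, -0.7, 15.1]
opening: 0.0001
```

Bearing at about 15 N. I'll hold briefly, then let go.

Call:
servo_tool --motion '[[[0,0,0.1,0,0,0],[0,0,0,0,0,0],[0,0,0,0,0,0]]]'

```text
time: 20.85
ee_pos: [0.4565, -0.0807, 0.1293]
tcp_rot: [-168.7, -0.0, 72.2]
wrist_force: [-3.4, 1.3, 16.2]
opening: -0.0002
```

Call:
servo_tool --motion '[[[0,0,-2,0,0,0],[0,0,-5,0,0,0],[0,0,-15,0,0,0],[0,0,-30,0,0,0],[0,0,-20,0,0,0]]]'

```text
time: 21.35
ee_pos: [0.4702, -0.0851, 0.1995]
tcp_rot: [-168.6, -0.0, 72.2]
wrist_force: [-0.7, -0.4, 0.9]
opening: 0.0001
```

Call:
servo_tool --motion '[[[0,0,0,0,0,0],[0,0,0,0,0,0],[0,0,0,0,0,0],[0,0,0,0,0,0]]]'

```text
time: 21.75
ee_pos: [0.4694, -0.0849, 0.1971]
tcp_rot: [-168.4, 0.0, 72.2]
wrist_force: [0.4, 0.2, -0.9]
opening: 0.0
```

```bash
python3 snap.py c1 scene 220 180 175 135 4 -211,0,109.4 -169,-64,78
python3 snap.py c2 top 255 180 100 140 4 -169,-64,78 -169,-74,78
python3 -c "
from h import *
to((-.169,-.074,.15))"
```

```text
t 21.8 tcp pliers mm [-148.2   -0.4  197.3] rpy [-168.5    0.    72.2] F [ 0.06  0.27 -0.04] q [-11.   5.   4. 100.   1.  97.]
target world [ 0.71   -0.0167  0.25  ] shift tool mm [138.5 193.3 -93.3]
turn tool rotvec to aligned [-0.201  0.    -0.001]
t 21.85 tcp pliers mm [-148.1   -0.3  197.4] rpy [-168.5    0.    72.2] F [-0.48 -0.2  -0.58] q [-11.   5.   4. 100.   1.  97.]
target world [ 0.71   -0.0167  0.25  ] shift tool mm [138.5 193.3 -93.1]
turn tool rotvec to aligned [-0.201  0.    -0.001]
t 21.85 tcp pliers mm [-148.1   -0.3  197.4] rpy [-168.5    0.    72.2] F [-0.48 -0.2  -0.58] q [-11.   5.   4. 100.   1.  97.]
target world [ 0.4272 -0.1487  0.15  ] shift tool mm [-73.7 -10.9  50.7]
turn tool rotvec to aligned [-0.201  0.    -0.001]
```

View pics/c1.png

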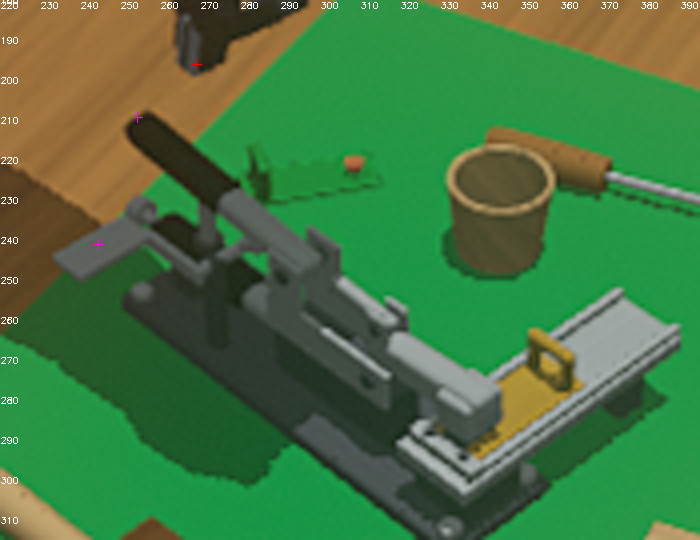

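View pics/c2.png

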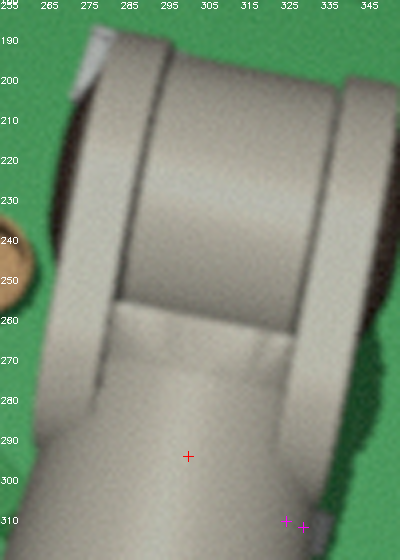

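Call:
servo_tool --motion '[[[-20,0,0,-0.1,0,0],[-30,0,0,-0.1,0,0],[-24,-10,0,0,0,0],[0,-10,0,0,0,0],[0,0,0,0,0,0]]]'

```text
time: 22.35
ee_pos: [0.4273, -0.1492, 0.1983]
tcp_rot: [180.0, -0.0, 72.1]
wrist_force: [-0.0, -0.3, -0.4]
opening: -0.0001
```

```bash
python3 -c "
from h import *
to((-.169,-.074,.105))"
```

```text
t 22.35 tcp pliers mm [-168.7  -74.5  198.3] rpy [180.   -0.   72.1] F [-0.   -0.34 -0.45] q [-19.  -9.  -9.  90.   0.  89.]
target world [ 0.4272 -0.1487  0.105 ] shift tool mm [ 0.4 -0.3 93.3]
turn tool rotvec to aligned [ 0.    -0.    -0.002]
```

Call:
servo_tool --motion '[[[0,0,25,0,0,0],[0,0,30,0,0,0],[0,0,25,0,0,0],[0,0,13,0,0,0],[0,0,0,0,0,0]]]'

```text
time: 22.85
ee_pos: [0.4277, -0.1485, 0.1034]
tcp_rot: [-179.8, -0.0, 72.2]
wrist_force: [-0.3, -0.7, 0.8]
opening: 0.0001
```

```bash
python3 snap.py c3 scene 220 180 100 80 8 -169,-74,78
```

```text
t 22.9 tcp pliers mm [-167.9  -73.8  104.9] rpy [-179.9   -0.    72.2] F [0.32 0.57 0.7 ] q [-19.  -9. -19.  79.   0.  89.]
target world [ 0.71   -0.0167  0.25  ] shift tool mm [ 211.9  227.7 -145.4]
turn tool rotvec to aligned [-0.001 -0.    -0.   ]
```

View pics/c3.png

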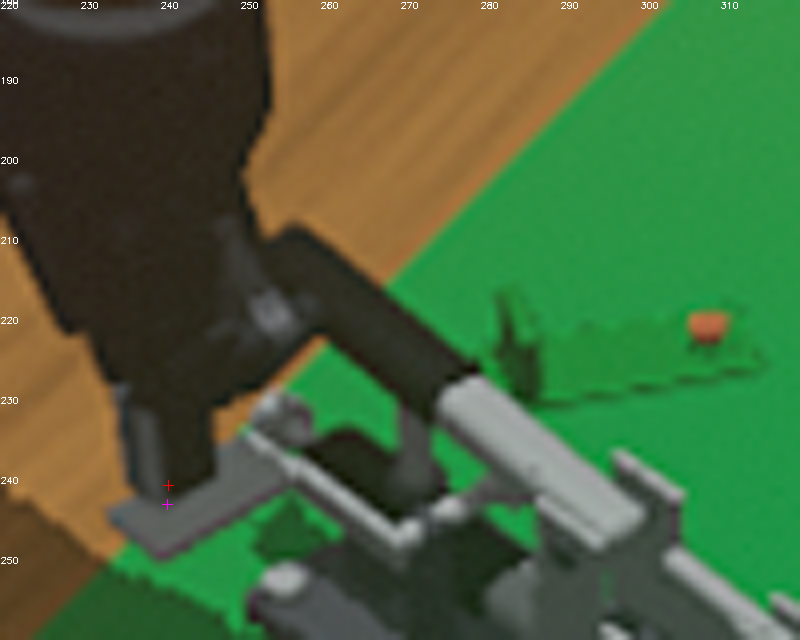

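Call:
servo_tool --motion '[[[0,0,3,0,0,0],[0,0,3,0,0,0],[0,0,3,0,0,0],[0,0,3,0,0,0],[0,0,3,0,0,0]]]'

```text
time: 23.4
ee_pos: [0.4284, -0.1494, 0.0902]
tcp_rot: [180.0, -0.0, 72.2]
wrist_force: [-0.7, -0.6, 6.3]
opening: -0.0
```

Call:
servo_tool --motion '[[[0,0,1,0,0,0],[0,0,1,0,0,0],[0,0,0,0,0,0]]]'

```text
time: 23.7
ee_pos: [0.4284, -0.1494, 0.0886]
tcp_rot: [179.9, -0.0, 72.2]
wrist_force: [-1.2, -0.6, 4.4]
opening: -0.0
```

Call:
servo_tool --motion '[[[0,0,1,0,0,0],[0,0,1,0,0,0],[0,0,0,0,0,0]]]'

```text
time: 24.0
ee_pos: [0.4285, -0.1494, 0.0865]
tcp_rot: [179.9, -0.0, 72.2]
wrist_force: [0.1, 0.8, 4.7]
opening: -0.0001
```

Call:
servo_tool --motion '[[[0,0,1,0,0,0],[0,0,1,0,0,0],[0,0,0,0,0,0]]]'

```text
time: 24.3
ee_pos: [0.4284, -0.1494, 0.0841]
tcp_rot: [180.0, -0.0, 72.2]
wrist_force: [1.8, -0.3, 3.8]
opening: -0.0001
```

Call:
servo_tool --motion '[[[0,0,1,0,0,0],[0,0,0,0,0,0]]]'

```text
time: 24.5
ee_pos: [0.4282, -0.1494, 0.0829]
tcp_rot: [-180.0, 0.0, 72.2]
wrist_force: [0.3, -0.6, 3.6]
opening: 0.0002
```

Call:
servo_tool --motion '[[[0,0,1,0,0,0],[0,0,0,0,0,0]]]'

```text
time: 24.7
ee_pos: [0.428, -0.1493, 0.0818]
tcp_rot: [-180.0, 0.0, 72.2]
wrist_force: [0.1, -0.5, 2.4]
opening: -0.0001
```

```bash
python3 snap.py c4 scene 220 160 100 80 8 -169,-74,78
```

```text
t 24.75 tcp pliers mm [-168.   -74.3   81.8] rpy [-180.     0.    72.2] F [ 0.13 -0.28  1.91] q [-19.  -8. -21.  77.  -0.  89.]
target world [ 0.71   -0.0167  0.25  ] shift tool mm [ 212.5  227.8 -168.4]
turn tool rotvec to aligned [-0.001  0.    -0.001]
```

View pics/c4.png

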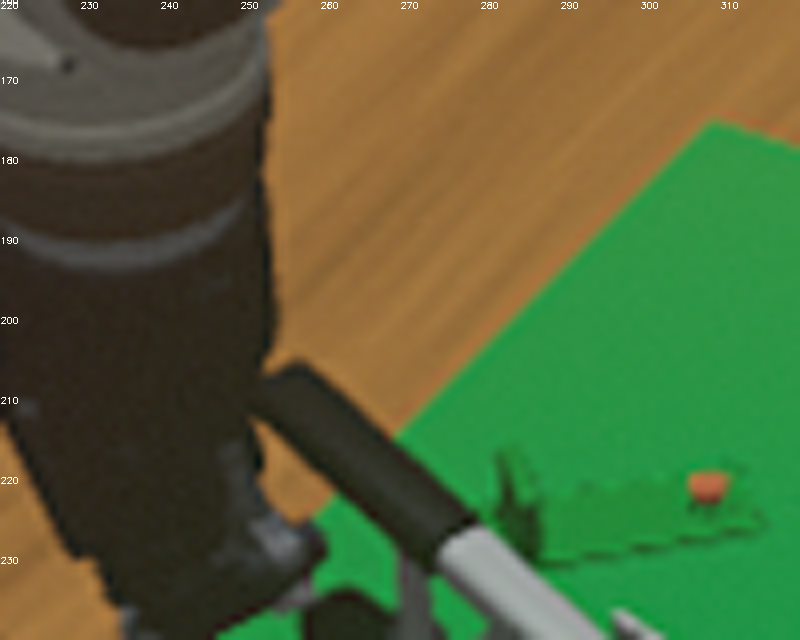

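Call:
servo_tool --motion '[[[0,0,1,0,0,0],[0,0,0,0,0,0]]]'

```text
time: 24.95
ee_pos: [0.4281, -0.1493, 0.0808]
tcp_rot: [-180.0, -0.0, 72.2]
wrist_force: [-0.0, 0.6, 1.4]
opening: -0.0001
```

Call:
servo_tool --motion '[[[0,0,1,0,0,0],[0,0,0,0,0,0]]]'

```text
time: 25.15
ee_pos: [0.4281, -0.1493, 0.0798]
tcp_rot: [-180.0, 0.0, 72.2]
wrist_force: [-0.0, -0.3, 1.9]
opening: 0.0002
```

```bash
python3 snap.py c5 scene 220 160 100 80 8 -169,-74,78
```

```text
t 25.2 tcp pliers mm [-168.   -74.3   79.9] rpy [-180.     0.    72.2] F [-0.5   0.03  1.69] q [-19.  -8. -22.  77.  -0.  89.]
target world [ 0.71   -0.0167  0.25  ] shift tool mm [ 212.5  227.7 -170.2]
turn tool rotvec to aligned [-0.     0.    -0.001]
```

View pics/c5.png

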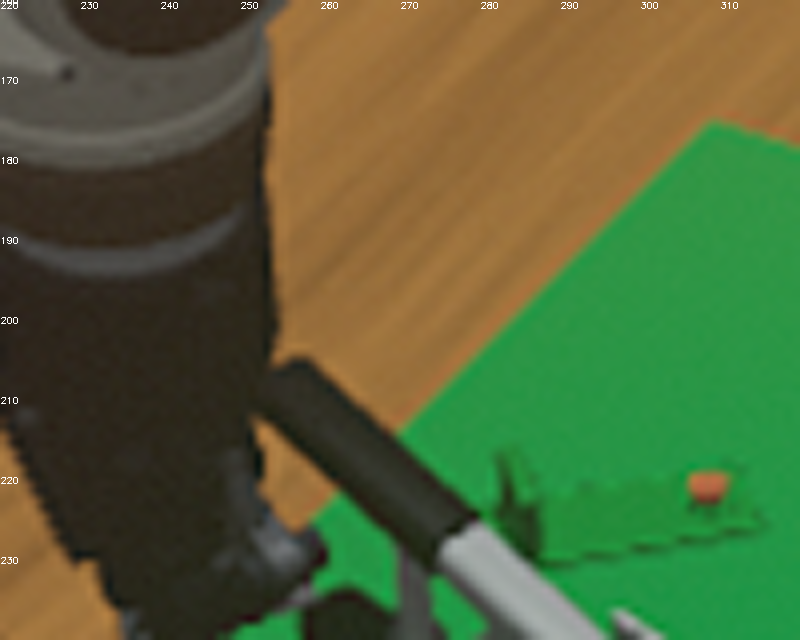

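Call:
servo_tool --motion '[[[0,0,1,0,0,0],[0,0,1,0,0,0],[0,0,0,0,0,0]]]'

```text
time: 25.5
ee_pos: [0.4281, -0.1493, 0.0778]
tcp_rot: [-180.0, -0.0, 72.2]
wrist_force: [0.1, 0.0, 1.3]
opening: -0.0
```

Call:
servo_tool --motion '[[[0,0,1,0,0,0],[0,0,0,0,0,0]]]'

```text
time: 25.7
ee_pos: [0.4281, -0.1493, 0.0769]
tcp_rot: [-180.0, -0.0, 72.2]
wrist_force: [-0.2, -0.2, 1.9]
opening: 0.0002
```

```bash
python3 snap.py c6 scene 220 160 100 80 8 -169,-74,78
```

```text
t 25.75 tcp pliers mm [-167.9  -74.3   77. ] rpy [-180.     0.    72.2] F [-0.15 -0.22  1.48] q [-19.  -8. -22.  76.  -0.  89.]
target world [ 0.71   -0.0167  0.25  ] shift tool mm [ 212.5  227.7 -173.1]
turn tool rotvec to aligned [-0.     0.    -0.001]
```

View pics/c6.png

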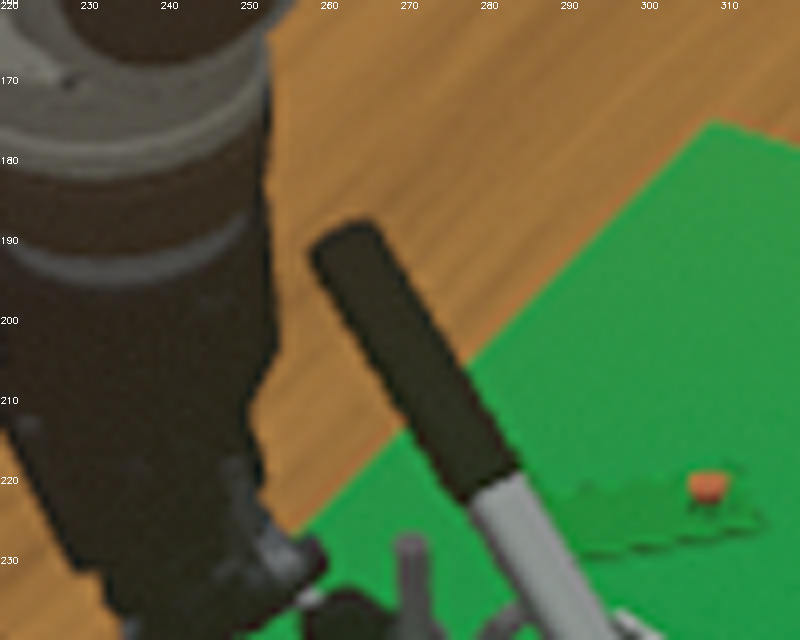

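Pliers sprung open, with the lever still pressed. Now I'll let the tab up and retreat straight up.

Call:
servo_tool --motion '[[[0,0,-5,0,0,0],[0,0,-8,0,0,0],[0,0,-10,0,0,0],[0,0,-15,0,0,0],[0,0,-30,0,0,0]]]'

```text
time: 26.25
ee_pos: [0.4274, -0.1491, 0.1452]
tcp_rot: [-179.9, -0.0, 72.2]
wrist_force: [0.3, 0.6, 1.0]
opening: -0.0003
```

Call:
servo_tool --motion '[[[-20,0,-40,0,0,0],[-30,0,-40,0,0,0],[-40,0,-40,0,0,0],[-40,0,0,0,0,0],[0,0,0,0,0,0]]]'

```text
time: 26.75
ee_pos: [0.389, -0.2721, 0.2625]
tcp_rot: [179.8, 0.1, 72.0]
wrist_force: [0.8, 0.6, 0.2]
opening: 0.0002
```

Call:
servo_tool --motion '[[[0,0,0,0,0,0],[0,0,0,0,0,0],[0,0,0,0,0,0]]]'

```text
time: 27.05
ee_pos: [0.3901, -0.2678, 0.2605]
tcp_rot: [-180.0, -0.0, 72.3]
wrist_force: [0.3, -0.2, 0.4]
opening: -0.0001
```

```bash
python3 snap.py d1 scene 220 180 175 135 4 -173,0,191
python3 snap.py d2 top 205 170 230 200 3 -169,-64,78 60,0,61
```

```text
t 27.1 tcp pliers mm [-167.9 -198.7  260.5] rpy [-180.    -0.    72.3] F [-0.34 -0.76 -1.17] q [-34.  -5.   1.  96.   0.  73.]
target world [ 0.71   -0.0167  0.25  ] shift tool mm [336.6 228.2  10.5]
turn tool rotvec to aligned [-0.    -0.     0.001]
t 27.15 tcp pliers mm [-167.9 -198.8  260.4] rpy [-180.    -0.    72.3] F [-0.22 -0.46  0.09] q [-34.  -5.   1.  96.   0.  73.]
target world [ 0.71   -0.0167  0.25  ] shift tool mm [336.7 228.2  10.4]
turn tool rotvec to aligned [-0.    -0.     0.001]
```

View pics/d1.png

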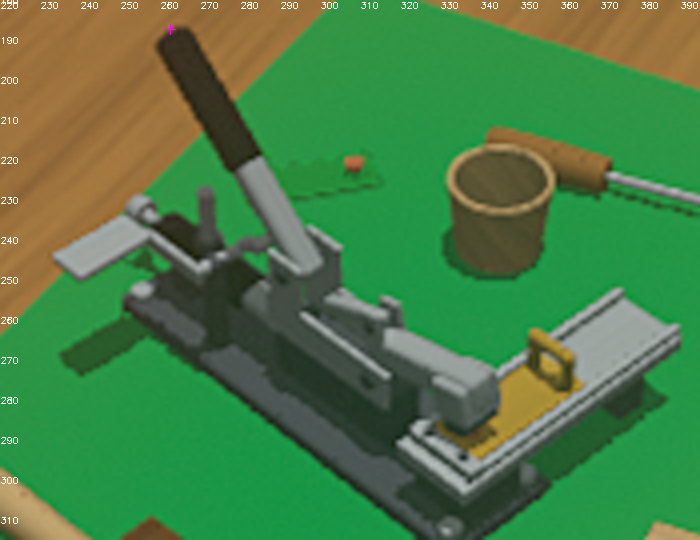

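View pics/d2.png

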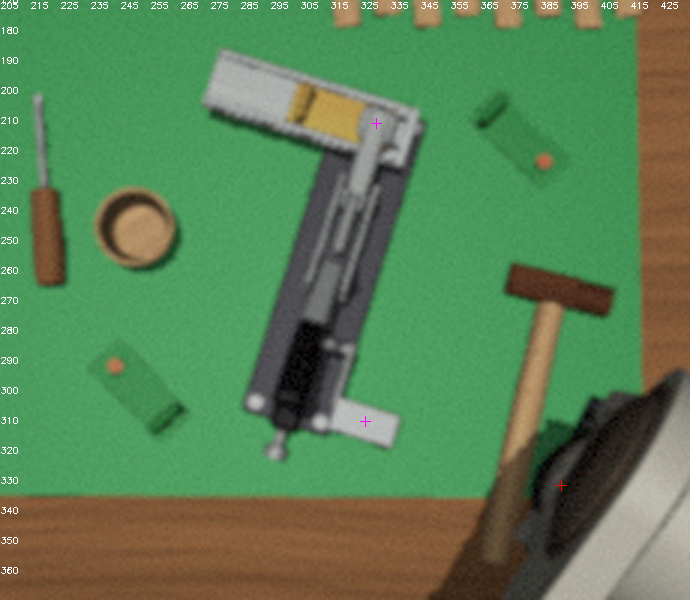

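The pictures show the handle tip back at its start pixel (about (263,187)), the lever tab up and the clasp loop at the home position. The pot, mallet and awl haven't moved, and the arm is clear.

```bash
python3 -c "
from workcell import bot
print(bot.job_done())"
```

```text
the job is handed in; nothing more can be done
None
```

The job is done and handed in at about 27 s of the 67 s allowed. No verdict was reported.

- **Clasp:** I pushed the brass clasp by its loop along the guide until it met the stop, with its origin about 0.3 mm from the die by my estimate. I seated it with about 10 N for several tenths of a second.
- **Handle:** I pressed the upper handle past centre, with about 11 N the highest force on the way. I bore down on its stop with 15 to 16 N and let go. It stayed locked with nothing touching it for about 1 s.
- **Release:** I pressed the lever tab about 20 mm at 6 N or less. The handle sprang open while the tab was still held, and I then let the tab up and moved the arm clear.

**Last checks:** In the final pictures the handle is back at its starting position and the tab is up. The clasp is flat and home, and the pot, mallet and awl have not visibly moved.

**Not checked directly:**
- The rivet sits under the jaw, so its depth could not be seen. I infer it was driven from the locked jaw closing on it.
- During release, the tab's resistance stayed below the 10 N described and fell off before the throw.
- The pose fit from the two cameras left errors of about 1 to 2 pixels (roughly 2 to 4 mm), which was within what each contact needed.

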